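# Lay the coffee board

## Task

Lay the wooden serving board for coffee: lift the swinging basket with its two jars straight up out of its stand, kept level without letting it swing or catch, and stand it on the board, and turn every upside-down square beaker from the draining mat over so that it stands mouth-up on the board. Leave the jars inside the basket and do not disturb the other things on the counter.

Things in the scene. Friction and masses are not known exactly. Their poses are not given: they have to be found in the camera images.
- board: Plain wooden serving board, fixed, 220 mm (its x) by 400 mm (its y), 14 mm thick; origin at the centre of its underside on the counter, z up, so its top is 14 mm above the origin.
- mat: Thin grey draining mat, fixed, 210 x 210 mm, 4 mm thick; origin at the centre of its underside. The beakers start on it, about 110 mm or more apart.
- stand: Fixed stand: dark base 110 (x) x 172 (y) x 12 mm and two brass uprights, 30 mm wide in x and 12 mm thick, centred 75 mm either side along y, whose tops (138 mm above the origin) have an open U notch 14 mm wide in x and 20 mm deep. Origin at the centre of its underside. Left or right of the board, the mat opposite.
- basket_grip (a point): Centre of the basket's rigid wooden grip bar: 14 mm thick in x, 126 mm long in y, 18 mm high. It is 135 mm above the underside of the basket (an open tin trough, 76 mm in x, 124 mm in y, 60 mm tall), to which a rigid brass arch joins it. z up. Basket with jars: 0.4 to 0.65 kg. At the start it is 180 mm above the counter.
- basket_pivot (a point): Middle of the basket's pivot axis, 57 mm below the grip. Two trunnion pins, 10 mm diameter, stick out along y to 89 mm either side, with 22 mm end discs, and lie in the stand's notches, so the loose basket swings about y like a pendulum, hanging level at rest. 4 mm of side play. Lifted over 20 mm, the pins are clear of the notches.
- jar0_mid (a point): Lidded glass jar, 44 mm diameter, 64 mm tall, standing loose in the basket; this point is its centre, z up.
- jar1_mid (a point): The second jar, like the first.
- cup0_mid (a point): Square white stoneware beaker, no handle, outside 54 x 54 mm, 66 mm tall, straight sides, walls 4 mm, dark inside, 0.12 to 0.23 kg. This point is its centre, half-way up. Its z axis points from mouth to base: z up = upside down (as at the start, on the mat), z down = mouth-up. x and y are square to its sides. It rests on any flat side without rolling. May be absent.
- cup1_mid (a point): Square white stoneware beaker, no handle, outside 54 x 54 mm, 66 mm tall, straight sides, walls 4 mm, dark inside, 0.12 to 0.23 kg. This point is its centre, half-way up. Its z axis points from mouth to base: z up = upside down (as at the start, on the mat), z down = mouth-up. x and y are square to its sides. It rests on any flat side without rolling. May be absent.
- cup2_mid (a point): Square white stoneware beaker, no handle, outside 54 x 54 mm, 66 mm tall, straight sides, walls 4 mm, dark inside, 0.12 to 0.23 kg. This point is its centre, half-way up. Its z axis points from mouth to base: z up = upside down (as at the start, on the mat), z down = mouth-up. x and y are square to its sides. It rests on any flat side without rolling. May be absent.
- mug: Bystander: cream mug, 80 mm diameter, 92 mm tall, origin at centre of its underside.
- bowl: Bystander: blue bowl, 110 mm diameter, 50 mm tall, origin at centre of its underside.
- spoon: Bystander: spoon lying on the counter, about 200 mm long.
- teabox: Bystander: cardboard tea box 60 x 100 x 50 mm, origin at centre of its underside.
Things that resemble listed ones, but are neither listed nor needed, are in the scene too. Leave any red look-alike of the part that bears cup2_mid alone.

How it is judged:
On the way:
1. the basket is lifted straight up out of its notches, level: grip more than 25 mm above where it hung, within 30 mm of the stand's middle, tilted less than 0.25 rad (z of basket_grip in the frame of stand above 0.205 m and x of basket_grip in the frame of stand between -0.03 and 0.03 m and y of basket_grip in the frame of stand between -0.03 and 0.03 m and angle between basket_grip's own z axis and vertical below 0.25 rad), for 0.1 s.
At the end, for the whole second after the job is handed in: The basket stands level (within 0.1 rad) on the board, its middle over the board, both jars inside it; every beaker present stands mouth-up (within 0.1 rad) on the board, its middle over the board; the basket is at rest (angle between basket_grip's own z axis and vertical below 0.1 rad and x of basket_grip in the frame of board between -0.105 and 0.105 m and y of basket_grip in the frame of board between -0.195 and 0.195 m and z of basket_grip in the frame of board between 0.14 and 0.156 m and x of jar0_mid in the frame of basket_grip between -0.038 and 0.038 m and y of jar0_mid in the frame of basket_grip between -0.062 and 0.062 m and z of jar0_mid in the frame of basket_grip between -0.14 and -0.06 m and x of jar1_mid in the frame of basket_grip between -0.038 and 0.038 m and y of jar1_mid in the frame of basket_grip between -0.062 and 0.062 m and z of jar1_mid in the frame of basket_grip between -0.14 and -0.06 m and angle between each of cup0_mid, cup1_mid, cup2_mid's own z axis and vertical above 3.04159 rad and x of cup0_mid in the frame of board between -0.105 and 0.105 m and y of cup0_mid in the frame of board between -0.195 and 0.195 m and z of cup0_mid in the frame of board between 0.039 and 0.055 m and x of cup1_mid in the frame of board between -0.105 and 0.105 m and y of cup1_mid in the frame of board between -0.195 and 0.195 m and z of cup1_mid in the frame of board between 0.039 and 0.055 m and x of cup2_mid in the frame of board between -0.105 and 0.105 m and y of cup2_mid in the frame of board between -0.195 and 0.195 m and z of cup2_mid in the frame of board between 0.039 and 0.055 m and linear speed of basket below 0.03 m/s); the robot touches nothing.
It fails at once if the basket tips more than 0.5 rad (angle between basket_grip's own z axis and vertical above 0.5 rad).
It fails at once if a bystander (mug, bowl, spoon or tea box) is moved more than 50 mm (distance of any of mug, bowl, spoon, teabox from where it was at the start of the episode above 0.05 m).
Of cup0, cup1, cup2 only 2 to 3 are there at a start; the rules pass over those that are not, and their reading is None.
At some moment in a run one of cup0, cup1, cup2 may be knocked a few centimetres aside while the robot is not near it.
It also fails if it takes over 210 s, if anything falls off the work surface, if the arm or the gripper's body presses on something with over 40 N, if the wrist force passes 120 N, or if a joint passes its speed limit or range.

## Robot

A 7-joint arm with a two-finger parallel gripper is mounted at the origin on the work surface. World frame = base frame: x ahead of the robot, y to its left, z up, the work surface at z = 0. Lengths are in m, angles in rad, forces in N, time in s.
With the tool pointing down it reaches from about 0.4 to 0.85 m from the base axis. Payload 4.5 kg.
Tool frame: the origin (TCP) lies midway between the tips of the shut fingers; the grasp point (between the pads) lies 19 mm behind it; z points along the fingers, y is the line along which they close (so a half turn about z gives the same grasp; the last joint's range is limited). The gripper opens to 88 mm and grips with 3 to 60 N. Pads are 18 mm wide; open, the fingers measure 123 mm over their backs; the gripper's body (75 mm by 187 mm) begins 45 mm behind the grasp point.
Start: joints at [-1.149, 0.689, -0.195, 1.565, 0.157, 0.902, -0.215], TCP at [0.236, 0.579, 0.239] pointing down, gripper open.
Joint ranges: [-3.01, 3.01], [-0.46, 2.08], [-1.47, 1.51], [0.13, 2.56], [-1, 4.14], [0.04, 2.09], [-2.66, 2.66]. Speed limits (rad/s): [2.57, 2.57, 3.14, 3.14, 3.14, 3.14, 3.14].

## Interface

Orientations are given as a unit quaternion [x, y, z, w].
In Python, from plant import r gives the robot as it stands.
- The arm moves only by the tool carry_out, never from a script. Its argument "plan" is a list of rows, each an object with "rot": the turn, a rotation vector about the tool's x, y, z in rad, a list of three; "xyz": the shift along the tool's x, y, z in m, a list of three; "grip": the closure in counts, from 0 (fully open) to 255 (shut). In form: [{"rot": [wx, wy, wz], "xyz": [dx, dy, dz], "grip": grip}, ...]. A call has 1 to 8 rows; each row is the pose to reach, as a shift and turn from the pose commanded when the call began, along the tool's axes at that moment; what a row does not reach only later rows make up. A row lasts 1/12 s, in which the tool goes at most 41.7 mm and 7.16 degrees, less where a joint would pass 70% of its speed; a pose out of reach is approached as far as the arm can. A call with a gripper value outside its range is refused whole. The fingers move at their own pace and stop on an object; "squeeze" is the grip in N (left out, the last holds). Time passes only in rows, so rows that repeat a pose let the fingers close. It gives the time, the measured TCP pose, the force, the opening and the grip force at its end, in the units of the state.
- r.get_state(): the state, without advancing time (a new reading comes with each control period).
- r.snapshot(name): name is "scene" or "top"; returns the picture (420x560x3 uint8, red, green, blue); there is no depth.
- r.camera_params(name): a dict with "fx", "fy", "cx", "cy" (pixels), "distortion" ([k1, k2, p1, p2, k3] as OpenCV has them; the pictures are not rectified), "position" and "attitude" of the camera in the world. Camera axes: x right, y down, z forward; pixel columns grow to the right and rows downward; lengths in m; the calibration is good to about 2 mm. A picture is of the moment at which its call begins. camera_params takes no time and is no camera call.
- r.finish_job(): hands the job in; it is judged then, once.
The state is a dict: "clock": time; "q": joint angles; "qd": joint speeds; "joint_torque": joint torques, N m; "tool_pos": TCP position; "eef_rot": TCP orientation; "contact_force": force on the tool from outside, world axes, zero at the start; "moment": the same for the moment, N m; "opening": opening from 0.0 (shut) to 1.0 (fully open); "finger_force": force on a finger pad.
Only numpy, scipy, OpenCV 4.12 (cv2) and the standard library are available. Lean on these libraries where they do the work, as an engineer would, in place of code of your own. Each camera call takes 0.05 s, during which the arm holds its last target. There are 200 camera calls.

## Working session

There is one attempt and no reset: what is moved stays moved. The work goes in short steps, Python scripts to look and compute and a tool call to move; the robot and the scene stay as the last step left them, time stands still between calls to the robot, and variables do not carry over. Pictures are saved under pics/ and viewed, at most 14 in all, crops included, and the job is handed in when it is done.

Besides the shell and the picture viewer there is one more tool, called as name(argument=value, ...) on one line, values as JSON. carry_out: Moves the arm, as the interface text tells. Its arguments: {"type":"object","properties":{"plan":{"type":"array"},"squeeze":{"type":"number"}},"required":["plan"]}

```bash
ls; mkdir -p pics; python3 - <<'E'
from plant import r
import cv2,numpy as np
print(r.get_state())
for n in("scene","top"):
    print(n,r.camera_params(n)); cv2.imwrite(f"pics/{n}0.png",cv2.cvtColor(r.snapshot(n),cv2.COLOR_RGB2BGR))
E
```

```text
pics
{'clock': 0.0, 'q': array([-1.14919219,  0.68998434, -0.19450879,  1.56635314,  0.15731973,
        0.90252893, -0.21513485]), 'qd': array([-0.00225927, -0.00021578,  0.00019734, -0.00141556, -0.00063267,
       -0.00027745, -0.00133938]), 'joint_torque': array([-1.50916167e-04, -5.27559292e+01, -1.26663845e+00, -1.53431726e+01,
       -5.24907745e-02,  6.32171912e-03,  1.59587330e-04]), 'tool_pos': array([0.23615846, 0.57796581, 0.23790728]), 'eef_rot': array([ 1.92660307e-01,  9.81265062e-01, -9.34401911e-04, -1.02013208e-04]), 'contact_force': array([-0.58435802,  0.95033189,  0.02958922]), 'moment': array([ 0.04328733, -0.06608528, -0.01901511]), 'finger_force': 0.0, 'opening': 0.9941013046790935}
scene {'fx': 460.59845142600807, 'fy': 460.59845142600807, 'cx': 284.30407742627494, 'cy': 198.97292165500204, 'distortion': array([0.00582552, 0.        , 0.        , 0.        , 0.        ]), 'position': array([1.14417041, 0.31339904, 1.15588751]), 'attitude': array([ 0.49077824,  0.81776138, -0.26105498, -0.14917556])}
top {'fx': 530.8698421303309, 'fy': 530.8698421303309, 'cx': 280.79147512417677, 'cy': 212.55020472915933, 'distortion': array([-0.17478611,  0.        ,  0.        ,  0.        ,  0.        ]), 'position': array([ 0.47737678, -0.01585515,  1.56371335]), 'attitude': array([-0.70678967,  0.70690434, -0.02279139,  0.0146684 ])}
```

View pics/scene0.png

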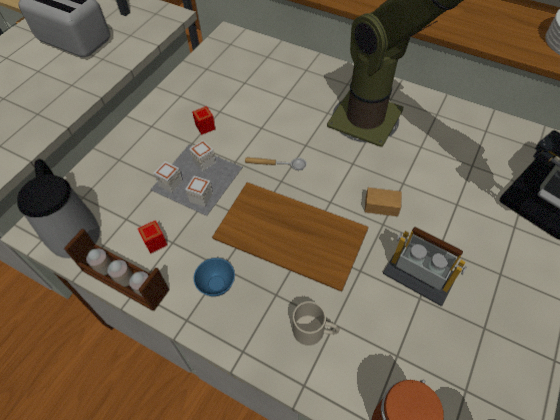

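View pics/top0.png

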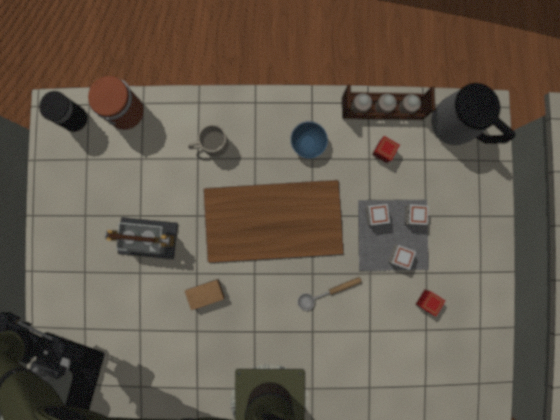

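```bash
cat > h.py <<'E'
import numpy as np, cv2
from plant import r
from scipy.spatial.transform import Rotation as R
P={n:r.camera_params(n) for n in("scene","top")}
def K(p): return np.array([[p['fx'],0,p['cx']],[0,p['fy'],p['cy']],[0,0,1.]])
def proj(n,X):
    p=P[n]; Rw=R.from_quat(p['attitude']).inv(); t=-Rw.apply(p['position'])
    return cv2.projectPoints(np.asarray(X,float).reshape(-1,3),Rw.as_rotvec(),t,K(p),p['distortion'])[0][:,0]
def unproj(n,uv,z):
    p=P[n]; d=cv2.undistortPoints(np.asarray(uv,float).reshape(-1,1,2),K(p),p['distortion'])[:,0]
    d=R.from_quat(p['attitude']).apply(np.c_[d,np.ones(len(d))]); o=p['position']
    return o+d*((z-o[2])/d[:,2])[:,None]
def snap(n,f=None):
    im=cv2.cvtColor(r.snapshot(n),cv2.COLOR_RGB2BGR)
    if f: cv2.imwrite(f"pics/{f}.png",im)
    return im
def rect(im,n,z,x0,x1,y0,y1,s=1000):
    "orthographic view at height z: up=+x, left=+y, s px/m"
    X,Y=np.meshgrid(x1-np.arange(int((x1-x0)*s))/s, y1-np.arange(int((y1-y0)*s))/s,indexing='ij')
    uv=proj(n,np.stack([X,Y,0*X+z],-1)).reshape(*X.shape,2).astype(np.float32)
    return cv2.remap(im,uv[...,0],uv[...,1],cv2.INTER_CUBIC)
E
cat > m.py <<'E'
from h import *
top=cv2.imread("pics/top0.png"); sc=cv2.imread("pics/scene0.png")
print("mat/board/basket approx", unproj("top",[[394,234],[274,221],[140,238]],0.0).round(3))
def blobs(im,n,mask,z,amin,ext=""):
    c,_=cv2.findContours(mask,cv2.RETR_EXTERNAL,cv2.CHAIN_APPROX_SIMPLE)
    for k in c:
        if cv2.contourArea(k)<amin: continue
        q=unproj(n,k[:,0],z)[:,:2]; (cx,cy),(w,h),a=cv2.minAreaRect((q*1000).astype(np.float32))
        print(n,ext,k[:,0].mean(0).round(),"c",round(cx,1),round(cy,1),"wh",round(w,1),round(h,1),"ang",round(a,1))
for n,im in(("top",top),("scene",sc)):
    hsv=cv2.cvtColor(im,cv2.COLOR_BGR2HSV); H,S,V=cv2.split(hsv)
    blobs(im,n,((H>5)&(H<20)&(S>110)&(V>50)).astype(np.uint8)*255,0.014,800 if n=="top" else 3000,"board")
    ring=((H<8)|(H>172))&(S>60)&(V>90)
    blobs(im,n,ring.astype(np.uint8)*255,0.070,60,"red")
a=rect(top,"top",0.07,.40,.75,-.50,-.15,800); b=rect(sc,"scene",0.07,.40,.75,-.50,-.15,800)
cv2.imwrite("pics/mat.png",np.hstack([a,b]))
a=rect(top,"top",0.18,.4,.68,.15,.55,1000)
b=rect(sc,"scene",0.18,.4,.68,.15,.55,1000)
cv2.imwrite("pics/bas.png",np.hstack([a,b]))
E
python3 m.py
```

```text
mat/board/basket approx [[ 0.496 -0.371  0.   ]
 [ 0.535 -0.014  0.   ]
 [ 0.485  0.385  0.   ]]
top board [278. 224.] c 535.0 -11.3 wh 214.8 393.5 ang 3.6
top board [314.  88.] c 1038.4 -36.4 wh 447.1 1844.9 ang 0.3
top red [433. 303.] c 296.7 -467.4 wh 58.5 55.9 ang 58.1
top red [386. 148.] c 743.9 -338.4 wh 60.4 54.8 ang 62.2
scene board [140. 344.] c 1138.1 -256.2 wh 853.4 306.7 ang 87.8
scene board [294. 237.] c 541.5 -7.9 wh 219.3 396.7 ang 3.6
scene board [494.  40.] c -722.8 276.0 wh 563.6 475.5 ang 89.8
scene red [152. 238.] c 757.5 -319.3 wh 95.7 56.3 ang 59.7
scene red [201. 119.] c 322.7 -442.5 wh 119.2 62.7 ang 52.0
```

View pics/mat.png

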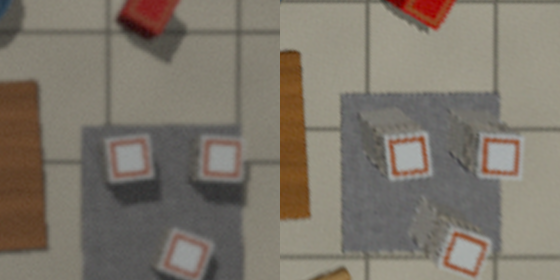

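View pics/bas.png

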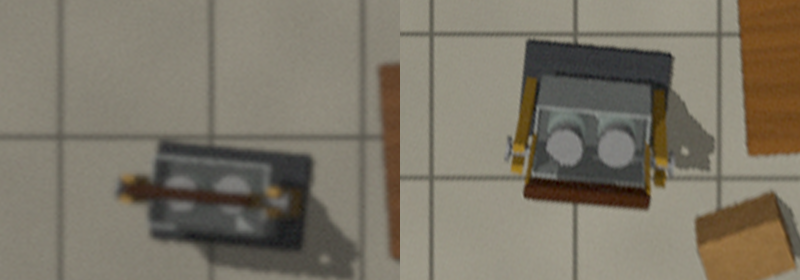

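```bash
cat > m2.py <<'E'
from h import *
top=cv2.imread("pics/top0.png"); sc=cv2.imread("pics/scene0.png")
def run(n,im,z,x0,x1,y0,y1,f,amin):
    s=2000; a=rect(im,n,z,x0,x1,y0,y1,s); H,S,V=cv2.split(cv2.cvtColor(a,cv2.COLOR_BGR2HSV))
    m=f(H,S,V).astype(np.uint8)*255
    c,_=cv2.findContours(m,cv2.RETR_EXTERNAL,cv2.CHAIN_APPROX_SIMPLE)
    for k in c:
        if cv2.contourArea(k)<amin: continue
        (u,v),(w,h),an=cv2.minAreaRect(k)
        print(n,"x %.4f y %.4f"%(x1-v/s,y1-u/s),"wh",round(w/s*1000),round(h/s*1000),"img ang",round(an,1))
if __name__=="__main__":
  for n,im in(("top",top),("scene",sc)):
    run(n,im,.07,.40,.64,-.50,-.22,lambda H,S,V:((H<14)|(H>170))&(S>45)&(V>70),2000)
    run(n,im,.18,.4,.60,.25,.48,lambda H,S,V:((H<10)|(H>170))&(S>100)&(V<130),2000)
  a=rect(top,"top",.18,.42,.56,.25,.48,2400); cv2.imwrite("pics/bar.png",a)
E
python3 m2.py
```

```text
top x 0.4305 y -0.3822 wh 47 47 img ang 20.7
top x 0.5523 y -0.4273 wh 47 47 img ang 2.8
top x 0.5528 y -0.3117 wh 47 47 img ang 83.0
scene x 0.4326 y -0.3811 wh 50 48 img ang 20.2
scene x 0.5548 y -0.4253 wh 47 47 img ang 2.5
scene x 0.5550 y -0.3101 wh 48 48 img ang 83.7
```

View pics/bar.png

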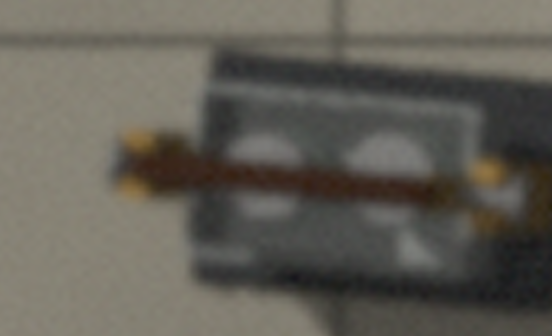

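```bash
cat > kin.py <<'E'
import numpy as np, itertools
from scipy.spatial.transform import Rotation as R
DH=[(0,0,.267),(-1,0,0),(1,0,.293),(1,.0525,0),(1,.0775,.3425),(1,0,0),(-1,.076,.097)]
def fk(q,sg=np.ones(7),tool=.172):
    T=np.eye(4)
    for (al,a,d),t in zip(DH,np.asarray(q)*sg):
        c,s,ca,sa=np.cos(t),np.sin(t),np.cos(al*np.pi/2),np.sin(al*np.pi/2)
        T=T@np.array([[c,-s,0,a],[s*ca,c*ca,-sa,-d*sa],[s*sa,c*sa,ca,d*ca],[0,0,0,1]])
    T[:3,3]+=T[:3,2]*tool; return T
if __name__=="__main__":
    from plant import r
    s=r.get_state(); res=[]
    for sg in itertools.product([1,-1],repeat=7):
        T=fk(s['q'],np.array(sg),0); d=s['tool_pos']-T[:3,3]; L=d@T[:3,2]
        res.append((np.linalg.norm(d-L*T[:3,2]),np.degrees((R.from_matrix(T[:3,:3]).inv()*R.from_quat(s['eef_rot'])).magnitude()),L,sg))
    for x in sorted(res)[:6]: print(x)
E
python3 kin.py
```

```text
(np.float64(0.07515629371432019), np.float64(77.67347722561843), np.float64(-0.04986237602527566), (-1, 1, -1, 1, 1, 1, 1))
(np.float64(0.07515629371432019), np.float64(101.93880697948576), np.float64(-0.04986237602527566), (-1, 1, -1, 1, 1, 1, -1))
(np.float64(0.07602841801513621), np.float64(65.28884914573264), np.float64(-0.031187824838772405), (-1, 1, -1, 1, -1, 1, 1))
(np.float64(0.07602841801513621), np.float64(89.93668023131461), np.float64(-0.031187824838772405), (-1, 1, -1, 1, -1, 1, -1))
(np.float64(0.11530338808711042), np.float64(83.63392908561613), np.float64(-0.05995190043310666), (-1, 1, 1, 1, -1, 1, 1))
(np.float64(0.11530338808711042), np.float64(107.93753549147102), np.float64(-0.05995190043310666), (-1, 1, 1, 1, -1, 1, -1))
```

carry_out(plan=[{"rot": [0,0,0],"xyz": [0,0,-0.04],"grip": 0},{"rot": [0,0,0],"xyz": [0,0,-0.08],"grip": 0},{"rot": [0,0,0],"xyz": [0,0,-0.12],"grip": 0},{"rot": [0,0,0],"xyz": [-0.04,0,-0.15],"grip": 0},{"rot": [0.1,0.1,0.1],"xyz": [-0.08,-0.02,-0.15],"grip": 0},{"rot": [0.2,0.2,0.2],"xyz": [-0.12,-0.04,-0.15],"grip": 0},{"rot": [0.3,0.25,0.3],"xyz": [-0.16,-0.06,-0.15],"grip": 0},{"rot": [0.4,0.3,0.4],"xyz": [-0.19,-0.06,-0.15],"grip": 0}], squeeze=20)

```text
clock: 0.77
tool_pos: [0.3878, 0.45, 0.3904]
eef_rot: [0.337, 0.921, -0.126, -0.15]
contact_force: [1.8, 2.3, 0.2]
opening: 0.998
finger_force: 0.0
```

```bash
cat > log.py <<'E'
from plant import r; import json
s=r.get_state(); print(round(s['clock'],2),s['q'].round(3),s['tool_pos'].round(4),s['eef_rot'].round(4))
open("log.jsonl","a").write(json.dumps([list(s['q']),list(s['tool_pos']),list(s['eef_rot'])])+"\n")
E
python3 log.py; echo '[[-1.14919219,  0.68998434, -0.19450879,  1.56635314,  0.15731973,0.90252893, -0.21513485],[0.23615846, 0.57796581, 0.23790728],[ 1.92660307e-01,  9.81265062e-01, -9.34401911e-04, -1.02013208e-04]]' >> log.jsonl
cat > fit.py <<'E'
import numpy as np, json, itertools
from scipy.spatial.transform import Rotation as R
D=[json.loads(l) for l in open("log.jsonl")]
def chain(q,sg):
    T=R.identity(); out=[]
    for ax,a,s in zip("zyzyzyz",q,sg): T=T*R.from_euler(ax,s*a); out.append(T)
    return out
best=[]
for sg in itertools.product([1,-1],repeat=7):
    rel=[chain(q,sg)[-1].inv()*R.from_quat(e) for q,p,e in D]
    m=rel[0]; best.append((max((m.inv()*x).magnitude() for x in rel),sg,m.as_quat().round(3)))
best.sort(key=lambda x:x[0])
for b in best[:4]: print(b)
E
python3 fit.py
```

```text
0.77 [-0.767  0.717 -0.164  1.087 -0.099  1.681 -0.033] [0.3878 0.45   0.3904] [ 0.3367  0.921  -0.1262 -0.1502]
(3.596374400848395e-09, (-1, 1, -1, 1, -1, 1, -1), array([0.   , 0.   , 0.707, 0.707]))
(0.13263115957150504, (-1, -1, -1, 1, -1, 1, 1), array([0.377, 0.529, 0.62 , 0.44 ]))
(0.13381376691245642, (-1, 1, 1, 1, -1, 1, -1), array([-0.03 ,  0.053,  0.59 ,  0.805]))
(0.24546763350083065, (-1, -1, -1, 1, -1, 1, -1), array([0.395, 0.516, 0.605, 0.46 ]))
```

```bash
cat > go.py <<'E'
from plant import r; import numpy as np
from scipy.spatial.transform import Rotation as R
def down(yaw):
    "tool z down, closing axis (tool y) at world yaw (deg)"
    c,s=np.cos(np.radians(yaw)),np.sin(np.radians(yaw)); y=np.array([c,s,0]); z=np.array([0,0,-1.])
    return R.from_matrix(np.c_[np.cross(y,z),y,z])
def rel(pos,Rt):
    st=r.get_state(); R0=R.from_quat(st['eef_rot'])
    x=R0.inv().apply(np.array(pos)-st['tool_pos']); w=(R0.inv()*Rt).as_rotvec()
    print("rot",w.round(4).tolist(),"xyz",x.round(4).tolist(),"rows>=%.1f %.1f"%(np.linalg.norm(x)/.0417,np.degrees(np.linalg.norm(w))/7.16))
E
python3 -c "
from go import *
rel([.486,.360,.30],down(-4.7)); rel([.486,.360,.30],down(175.3))"
```

```text
rot [-0.4096, -0.0186, 0.939] xyz [-0.148, 0.0206, 0.0597] rows>=3.9 8.2
rot [0.022, -0.4847, -2.1558] xyz [-0.148, 0.0206, 0.0597] rows>=3.9 17.7
```

carry_out(plan=[{"rot": [-0.05,0,0.11],"xyz": [-0.02,0.003,0.007],"grip": 0},{"rot": [-0.1,0,0.22],"xyz": [-0.04,0.006,0.015],"grip": 0},{"rot": [-0.15,0,0.34],"xyz": [-0.06,0.008,0.022],"grip": 0},{"rot": [-0.2,0,0.45],"xyz": [-0.08,0.011,0.03],"grip": 0},{"rot": [-0.25,0,0.57],"xyz": [-0.1,0.014,0.037],"grip": 0},{"rot": [-0.3,0,0.68],"xyz": [-0.12,0.017,0.045],"grip": 0},{"rot": [-0.35,0,0.8],"xyz": [-0.135,0.019,0.05],"grip": 0},{"rot": [-0.4,-0.02,0.91],"xyz": [-0.148,0.0206,0.06],"grip": 0}])

```text
clock: 1.43
tool_pos: [0.4883, 0.3604, 0.2983]
eef_rot: [0.727, 0.687, -0.0, -0.002]
contact_force: [-0.2, -0.3, 0.4]
opening: 1.0
finger_force: 0.0
```

```bash
python3 log.py; cat > kin.py <<'E'
import numpy as np, json
from scipy.spatial.transform import Rotation as R
from scipy.optimize import least_squares
SG=np.array([-1,1,-1,1,-1,1,-1]); QT=R.from_euler('z',90,degrees=True)
LO=np.array([-3.01,-.46,-1.47,.13,-1,.04,-2.66]); HI=np.array([3.01,2.08,1.51,2.56,4.14,2.09,2.66])
def chain(q):
    T=R.identity(); out=[]
    for ax,a in zip("zyzyzyz",q*SG): T=T*R.from_euler(ax,a); out.append(T)
    return out
def basis(q):
    c=chain(np.asarray(q)); e=np.eye(3)
    return np.c_[e[2],c[1].apply(e[2]),c[2].apply(e[0]),c[3].apply(e[2]),c[4].apply(e[0]),c[5].apply(e[2]),c[6].apply(e[2])*0+c[5].apply(e[0])]
D=[json.loads(l) for l in open("log.jsonl")]
A=np.vstack([basis(q) for q,p,e in D]); b=np.concatenate([p for q,p,e in D])
L=np.linalg.lstsq(A,b,rcond=None)[0]
def fk(q): return basis(q)@L, chain(np.asarray(q))[-1]*QT
def ik(pos,Rt,q0,n=6,seed=0):
    rng=np.random.default_rng(seed); best=None
    for i in range(n):
        s=np.clip(q0+(rng.normal(0,.5,7) if i else 0),LO+.02,HI-.02)
        def f(q):
            p,Rr=fk(q); return np.r_[(p-pos)*10,(Rr.inv()*Rt).as_rotvec()*3,(q-q0)*.003]
        o=least_squares(f,s,bounds=(LO+.02,HI-.02)); p,Rr=fk(o.x)
        e=np.linalg.norm(p-pos)*1000,np.degrees((Rr.inv()*Rt).magnitude())
        if best is None or sum(e)<sum(best[0]): best=(e,o.x)
        if sum(e)<1.5: break
    return best
if __name__=="__main__": print(L.round(4),"res",np.abs(A@L-b).max(), np.linalg.svd(A)[1].round(3))
E
python3 kin.py
```

```text
1.43 [-0.792  0.602  0.146  1.557 -0.103  0.991 -0.671] [0.4883 0.3604 0.2983] [ 7.266e-01  6.871e-01 -3.000e-04 -2.100e-03]
[ 0.1719  0.6208  0.3132  0.1979 -0.0824  0.1646  0.217 ] res 0.03666353776702985 [3.431 2.968 0.43  0.428 0.176 0.152 0.03 ]
```

carry_out(plan=[{"rot": [0,0,0],"xyz": [0,-0.002,0.03],"grip": 0},{"rot": [0,0,0],"xyz": [0,-0.002,0.06],"grip": 0},{"rot": [0,0,0],"xyz": [0,-0.002,0.085],"grip": 0},{"rot": [0,0,0],"xyz": [0,-0.002,0.095],"grip": 0},{"rot": [0,0,0],"xyz": [0,-0.002,0.095],"grip": 0}])

```text
clock: 1.85
tool_pos: [0.4816, 0.3624, 0.2007]
eef_rot: [0.723, 0.691, -0.004, -0.004]
contact_force: [-0.1, 0.4, 0.0]
opening: 1.003
finger_force: 0.0
```

```bash
python3 log.py; python3 - <<'E'
from h import *
a=snap("top");b=snap("scene")
cv2.imwrite("pics/pg.png",np.hstack([rect(a,"top",.18,.42,.56,.25,.48,1600),rect(b,"scene",.18,.42,.56,.25,.48,1600)]))
E
```

```text
1.85 [-0.784  0.711  0.118  1.675 -0.121  0.773 -0.653] [0.4816 0.3624 0.2007] [ 0.7231  0.6907 -0.0045 -0.0039]
```

View pics/pg.png

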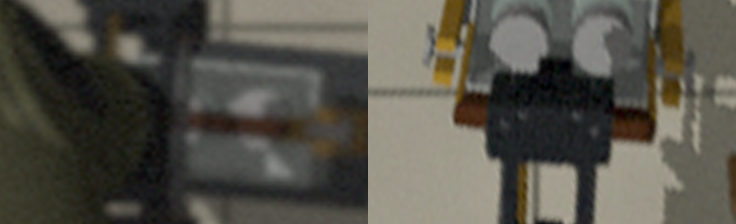

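```bash
python3 -c "
from go import *
rel([.486,.361,.161],down(-4.7))"; python3 kin.py
```

```text
rot [-0.0067, -0.0032, 0.0359] xyz [-0.0028, 0.0026, 0.0429] rows>=1.0 0.3
[ 0.1396  0.4994 -0.097   0.3467 -0.0953  0.1996 -0.0536] res 0.05311841467448558 [3.962 3.426 0.501 0.499 0.194 0.17  0.032]
```

carry_out(plan=[{"rot": [0,0,0.018],"xyz": [0,0.002,0.012],"grip": 0},{"rot": [0,0,0.03],"xyz": [-0.001,0.002,0.024],"grip": 0},{"rot": [0,0,0.03],"xyz": [-0.001,0.002,0.034],"grip": 0},{"rot": [0,0,0.03],"xyz": [-0.001,0.002,0.041],"grip": 0},{"rot": [0,0,0.03],"xyz": [-0.001,0.002,0.041],"grip": 120},{"rot": [0,0,0.03],"xyz": [-0.001,0.002,0.041],"grip": 255},{"rot": [0,0,0.03],"xyz": [-0.001,0.002,0.041],"grip": 255},{"rot": [0,0,0.03],"xyz": [-0.001,0.002,0.041],"grip": 255}], squeeze=40)

```text
clock: 2.62
tool_pos: [0.4853, 0.3628, 0.163]
eef_rot: [0.733, 0.68, -0.001, -0.004]
contact_force: [0.6, 0.1, -0.2]
opening: 0.723
finger_force: 0.0
```

carry_out(plan=[{"rot": [0,0,0],"xyz": [0,0,0],"grip": 255},{"rot": [0,0,0],"xyz": [0,0,0],"grip": 255},{"rot": [0,0,0],"xyz": [0,0,0],"grip": 255},{"rot": [0,0,0],"xyz": [0,0,0],"grip": 255}])

```text
clock: 2.95
tool_pos: [0.485, 0.3626, 0.1625]
eef_rot: [0.733, 0.68, -0.001, -0.004]
contact_force: [0.3, -0.3, 0.4]
opening: 0.42
finger_force: 0.0
```

```bash
python3 log.py; python3 -c "
from go import *
rel([.486,.361,.161],down(-4.7));print(r.get_state())"
```

```text
2.95 [-0.779  0.763  0.115  1.704 -0.137  0.686 -0.665] [0.485  0.3626 0.1625] [ 0.7334  0.6798 -0.0014 -0.0036]
rot [-0.0072, -0.0028, 0.0061] xyz [-0.0015, 0.0012, 0.0015] rows>=0.1 0.1
{'clock': 2.95, 'q': array([-0.77903108,  0.76286986,  0.11507721,  1.70424997, -0.13681689,
        0.68562067, -0.66514465]), 'qd': array([ 0.00010888,  0.00174464, -0.00020799,  0.00050259, -0.00064541,
       -0.00042453, -0.00012525]), 'joint_torque': array([ 1.09935721e-03, -5.28356946e+01,  2.84533605e+00, -1.24424323e+01,
       -5.23286336e-02, -2.00754928e-02,  3.15501875e-04]), 'tool_pos': array([0.48497355, 0.36257609, 0.16250122]), 'eef_rot': array([ 0.73342262,  0.67976193, -0.00142811, -0.00359767]), 'contact_force': array([ 0.32830655, -0.30765574,  0.37392841]), 'moment': array([-0.1253936 ,  0.00956995, -0.02847805]), 'finger_force': 0.0, 'opening': 0.42025478330914334}
```

carry_out(plan=[{"rot": [0,0,0],"xyz": [0,0,0],"grip": 255},{"rot": [0,0,0],"xyz": [0,0,0],"grip": 255},{"rot": [0,0,0],"xyz": [0,0,0],"grip": 255},{"rot": [0,0,0],"xyz": [0,0,0],"grip": 255},{"rot": [0,0,0],"xyz": [0,0,0],"grip": 255},{"rot": [0,0,0],"xyz": [0,0,0],"grip": 255}])

```text
clock: 3.45
tool_pos: [0.4853, 0.3625, 0.1624]
eef_rot: [0.734, 0.68, -0.001, -0.003]
contact_force: [1.7, -0.4, 0.1]
opening: 0.15
finger_force: 39.9
```

carry_out(plan=[{"rot": [0,0,0],"xyz": [0,0,-0.004],"grip": 255},{"rot": [0,0,0],"xyz": [0,0,-0.01],"grip": 255},{"rot": [0,0,0],"xyz": [0,0,-0.017],"grip": 255},{"rot": [0,0,0],"xyz": [0,0,-0.024],"grip": 255},{"rot": [0,0,0],"xyz": [0,0,-0.031],"grip": 255},{"rot": [0,0,0],"xyz": [0,0,-0.038],"grip": 255},{"rot": [0,0,0],"xyz": [0,0,-0.043],"grip": 255},{"rot": [0,0,0],"xyz": [0,0,-0.045],"grip": 255}])

```text
clock: 4.12
tool_pos: [0.4856, 0.3627, 0.2086]
eef_rot: [0.733, 0.68, -0.001, -0.004]
contact_force: [0.3, 0.8, -4.7]
opening: 0.151
finger_force: 39.9
```

carry_out(plan=[{"rot": [0,0,0],"xyz": [0,0,-0.005],"grip": 255},{"rot": [0,0,0],"xyz": [0,0,-0.015],"grip": 255},{"rot": [0,0,0],"xyz": [0,0,-0.025],"grip": 255},{"rot": [0,0,0],"xyz": [0,0,-0.035],"grip": 255},{"rot": [0,0,0],"xyz": [0,0,-0.045],"grip": 255},{"rot": [0,0,0],"xyz": [0,0,-0.05],"grip": 255},{"rot": [0,0,0],"xyz": [0,0,-0.05],"grip": 255},{"rot": [0,0,0],"xyz": [0,0,-0.05],"grip": 255}])

```text
clock: 4.78
tool_pos: [0.4857, 0.3623, 0.2576]
eef_rot: [0.733, 0.68, -0.001, -0.004]
contact_force: [0.2, 0.4, -4.3]
opening: 0.151
finger_force: 39.8
```

```bash
python3 log.py; python3 - <<'E'
from h import *
a=snap("top");b=snap("scene")
cv2.imwrite("pics/lift.png",np.hstack([a[180:320,60:380],b[180:320,240:500]]))
from go import *
th=np.radians(3.6); bx,by=np.array([np.cos(th),np.sin(th)]),np.array([-np.sin(th),np.cos(th)])
c=np.array([.537,-.010])+.105*by; print("place",c)
rel([*c,.26],down(3.6))
E
```

```text
4.78 [-0.794  0.644  0.142  1.611 -0.118  0.898 -0.681] [0.4857 0.3623 0.2576] [ 0.7335  0.6797 -0.0013 -0.0036]
place [0.530407   0.09479281]
rot [-0.0083, -0.0024, -0.1387] xyz [-0.263, 0.0653, -0.0042] rows>=6.5 1.1
```

View pics/lift.png

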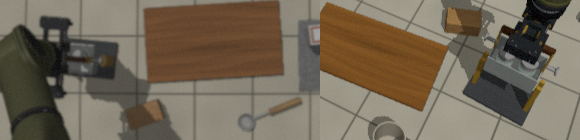

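carry_out(plan=[{"rot": [0,0,0],"xyz": [0,0,-0.01],"grip": 255},{"rot": [0,0,0],"xyz": [0,0,-0.025],"grip": 255},{"rot": [0,0,0],"xyz": [-0.005,0.001,-0.034],"grip": 255},{"rot": [0,0,-0.01],"xyz": [-0.015,0.003,-0.034],"grip": 255},{"rot": [0,0,-0.02],"xyz": [-0.03,0.007,-0.034],"grip": 255},{"rot": [0,0,-0.03],"xyz": [-0.048,0.012,-0.034],"grip": 255},{"rot": [0,0,-0.04],"xyz": [-0.068,0.017,-0.034],"grip": 255},{"rot": [0,0,-0.05],"xyz": [-0.09,0.022,-0.034],"grip": 255}])

```text
clock: 5.55
tool_pos: [0.5008, 0.2689, 0.2906]
eef_rot: [0.716, 0.698, -0.002, -0.004]
contact_force: [-0.2, 0.9, -4.6]
opening: 0.156
finger_force: 39.8
```

carry_out(plan=[{"rot": [0,0,-0.01],"xyz": [-0.024,0.006,0],"grip": 255},{"rot": [0,0,-0.02],"xyz": [-0.049,0.012,0],"grip": 255},{"rot": [0,0,-0.03],"xyz": [-0.075,0.018,0.001],"grip": 255},{"rot": [0,0,-0.04],"xyz": [-0.1,0.024,0.002],"grip": 255},{"rot": [0,0,-0.055],"xyz": [-0.122,0.03,0.003],"grip": 255},{"rot": [0,0,-0.07],"xyz": [-0.142,0.035,0.005],"grip": 255},{"rot": [0,0,-0.08],"xyz": [-0.158,0.039,0.01],"grip": 255},{"rot": [0,0,-0.087],"xyz": [-0.17,0.042,0.02],"grip": 255}])

```text
clock: 6.22
tool_pos: [0.539, 0.0959, 0.2707]
eef_rot: [0.686, 0.727, -0.001, -0.002]
contact_force: [1.0, -0.1, -4.6]
opening: 0.152
finger_force: 39.9
```

carry_out(plan=[{"rot": [0,0,0],"xyz": [-0.003,0.001,0.01],"grip": 255},{"rot": [0,0,0],"xyz": [-0.003,0.001,0.01],"grip": 255},{"rot": [0,0,0],"xyz": [-0.003,0.001,0.01],"grip": 255}])

```text
clock: 6.47
tool_pos: [0.5386, 0.0972, 0.2594]
eef_rot: [0.685, 0.728, -0.002, -0.005]
contact_force: [-0.6, 0.2, -4.4]
opening: 0.156
finger_force: 39.8
```

```bash
python3 log.py; python3 -c "
from go import *
rel([.5304,.0948,.131],down(3.6))"
```

```text
6.47 [-0.314  0.563  0.09   1.778 -0.073  0.812 -0.126] [0.5386 0.0972 0.2594] [ 0.6851  0.7284 -0.002  -0.0046]
rot [-0.0092, -0.0039, -0.0017] xyz [-0.0024, -0.0071, 0.1285] rows>=3.1 0.1
```

carry_out(plan=[{"rot": [0,0,0],"xyz": [0,-0.001,0.012],"grip": 255},{"rot": [0,0,0],"xyz": [0,-0.003,0.03],"grip": 255},{"rot": [0,0,0],"xyz": [0,-0.005,0.05],"grip": 255},{"rot": [0,0,0],"xyz": [0,-0.005,0.07],"grip": 255},{"rot": [0,0,0],"xyz": [0,-0.005,0.09],"grip": 255},{"rot": [0,0,0],"xyz": [0,-0.005,0.105],"grip": 255},{"rot": [0,0,0],"xyz": [0,-0.005,0.114],"grip": 255},{"rot": [0,0,0],"xyz": [0,-0.005,0.12],"grip": 255}])

```text
clock: 7.13
tool_pos: [0.5335, 0.0983, 0.1395]
eef_rot: [0.685, 0.729, -0.001, -0.004]
contact_force: [-0.0, -0.1, -5.0]
opening: 0.15
finger_force: 39.8
```

carry_out(plan=[{"rot": [0,0,0],"xyz": [0,0,0.002],"grip": 255},{"rot": [0,0,0],"xyz": [0,0,0.004],"grip": 255},{"rot": [0,0,0],"xyz": [0,0,0.006],"grip": 255},{"rot": [0,0,0],"xyz": [0,0,0.007],"grip": 255},{"rot": [0,0,0],"xyz": [0,0,0.007],"grip": 255}])

```text
clock: 7.55
tool_pos: [0.5338, 0.0969, 0.1335]
eef_rot: [0.685, 0.728, -0.001, -0.004]
contact_force: [-0.0, 0.7, -5.4]
opening: 0.154
finger_force: 39.8
```

carry_out(plan=[{"rot": [0,0,0],"xyz": [0,0,0.001],"grip": 255},{"rot": [0,0,0],"xyz": [0,0,0.002],"grip": 255},{"rot": [0,0,0],"xyz": [0,0,0.002],"grip": 255}])

```text
clock: 7.8
tool_pos: [0.5345, 0.0971, 0.1318]
eef_rot: [0.685, 0.728, -0.0, -0.003]
contact_force: [-0.2, 0.7, 0.1]
opening: 0.155
finger_force: 39.8
```

carry_out(plan=[{"rot": [0,0,0],"xyz": [0,0,0.001],"grip": 255},{"rot": [0,0,0],"xyz": [0,0,0.002],"grip": 255},{"rot": [0,0,0],"xyz": [0,0,0.002],"grip": 255}])

```text
clock: 8.05
tool_pos: [0.5357, 0.0972, 0.1314]
eef_rot: [0.685, 0.728, 0.001, -0.002]
contact_force: [-0.3, -0.3, 12.1]
opening: 0.157
finger_force: 39.9
```

carry_out(plan=[{"rot": [0,0,0],"xyz": [0,0,-0.002],"grip": 255},{"rot": [0,0,0],"xyz": [0,0,-0.002],"grip": 120},{"rot": [0,0,0],"xyz": [0,0,-0.002],"grip": 120},{"rot": [0,0,0],"xyz": [0,0,-0.002],"grip": 120},{"rot": [0,0,0],"xyz": [0,0,-0.002],"grip": 120},{"rot": [0,0,0],"xyz": [0,0,-0.002],"grip": 120},{"rot": [0,0,0],"xyz": [0,0,-0.002],"grip": 120},{"rot": [0,0,0],"xyz": [0,0,-0.002],"grip": 120}])

```text
clock: 8.72
tool_pos: [0.5335, 0.0969, 0.131]
eef_rot: [0.685, 0.728, -0.001, -0.004]
contact_force: [-0.2, 0.1, 0.3]
opening: 0.533
finger_force: 0.0
```

carry_out(plan=[{"rot": [0,0,0],"xyz": [0,0,-0.02],"grip": 120},{"rot": [0,0,0],"xyz": [0,0,-0.05],"grip": 0},{"rot": [0,0,0],"xyz": [0,0,-0.09],"grip": 0},{"rot": [0,0,0],"xyz": [0,0,-0.13],"grip": 0},{"rot": [0.1,0,0],"xyz": [-0.04,0,-0.16],"grip": 0},{"rot": [0.2,0,0],"xyz": [-0.08,0,-0.18],"grip": 0},{"rot": [0.3,0,0],"xyz": [-0.12,0,-0.18],"grip": 0},{"rot": [0.4,0,0],"xyz": [-0.16,0,-0.18],"grip": 0}])

```text
clock: 9.38
tool_pos: [0.545, -0.05, 0.3129]
eef_rot: [0.67, 0.714, -0.145, -0.14]
contact_force: [2.0, -0.2, -0.5]
opening: 0.996
finger_force: 0.0
```

```bash
python3 log.py; python3 - <<'E'
from h import *
a=snap("top","t2");b=snap("scene","s2")
E
python3 - <<'E'
import json,numpy as np,re
s=open('kin.py').read()
s=re.sub(r"    return np.c_\[e\[2\].*","    return np.c_[e[2],c[0].apply(e[0]),c[0].apply(e[1]),c[1].apply(e[2]),c[2].apply(e[0]),c[2].apply(e[1]),c[3].apply(e[2]),c[4].apply(e[0]),c[4].apply(e[1]),c[5].apply(e[2]),c[5].apply(e[0])]",s)
open('kin.py','w').write(s)
E
python3 kin.py
```

```text
9.38 [-0.062  0.716  0.116  1.347 -0.039  1.487  0.117] [ 0.545  -0.05    0.3129] [ 0.6702  0.7143 -0.1454 -0.1397]
[ 3.469e-01 -0.000e+00 -1.880e-02  5.634e-01  0.000e+00 -2.690e-02
  3.448e-01 -0.000e+00 -4.000e-04  3.261e-01 -0.000e+00] res 8.845085774922268e-10 [5.61  5.603 4.885 0.689 0.669 0.406 0.307 0.201 0.16  0.13  0.118]
```

View pics/s2.png

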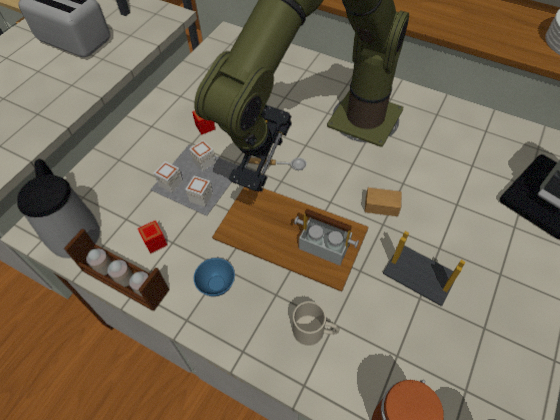

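```bash
cat > chk.py <<'E'
from kin import *; from go import down
from plant import r
def pose(g,yaw,phi):
    Rt=down(yaw)*R.from_euler('y',phi,degrees=True); return np.array(g)+.019*Rt.as_matrix()[:,2],Rt
def bw(x,y,z=0):
    th=np.radians(3.6); return [.537+x*np.cos(th)-y*np.sin(th), -.010+x*np.sin(th)+y*np.cos(th), z]
if __name__=="__main__":
    q0=r.get_state()['q']
    for nm,g,yaw in (("A",[.554,-.311],7),("B",[.5535,-.426],-2.7),("C",[.4315,-.3817],-20.5),("p1",bw(0,-.025)[:2],0),("p3",bw(0,-.168)[:2],0)):
        for z in(.04,.15):
            out=[]
            for ph in(0,-30,-45,-60,30,45,60):
                if ph in(0,): q=q0
                if ph==30: q=qb
                e,q=ik(*pose([*g,z],yaw,ph),q,n=3)
                if ph==0: qb=q
                m=np.minimum(q-LO,HI-q); out.append((ph,"ok" if sum(e)<1.5 else "X%.0f/%.0f"%e,int(m.argmin())+1,round(float(m.min()),2)))
            print(nm,z,out)
E
python3 chk.py
```

```text
A 0.04 [(0, 'ok', 6, 0.45), (-30, 'ok', 6, 0.02), (-45, 'ok', 6, 0.43), (-60, 'ok', 4, 0.61), (30, 'ok', 5, 0.9), (45, 'ok', 6, 0.73), (60, 'ok', 6, 0.43)]
A 0.15 [(0, 'ok', 6, 0.64), (-30, 'ok', 6, 0.17), (-45, 'ok', 6, 0.02), (-60, 'ok', 6, 0.32), (30, 'ok', 5, 0.81), (45, 'ok', 6, 0.62), (60, 'ok', 6, 0.36)]
B 0.04 [(0, 'ok', 6, 0.6), (-30, 'ok', 6, 0.16), (-45, 'ok', 6, 0.05), (-60, 'ok', 6, 0.06), (30, 'ok', 5, 0.83), (45, 'ok', 6, 0.55), (60, 'ok', 6, 0.18)]
B 0.15 [(0, 'ok', 6, 0.78), (-30, 'ok', 6, 0.32), (-45, 'ok', 6, 0.17), (-60, 'ok', 6, 0.1), (30, 'ok', 6, 0.73), (45, 'ok', 6, 0.45), (60, 'ok', 6, 0.16)]
C 0.04 [(0, 'ok', 6, 0.3), (-30, 'ok', 6, 0.1), (-45, 'ok', 6, 0.12), (-60, 'ok', 6, 0.22), (30, 'ok', 6, 0.7), (45, 'ok', 5, 0.75), (60, 'ok', 5, 0.69)]
C 0.15 [(0, 'ok', 6, 0.51), (-30, 'ok', 6, 0.28), (-45, 'ok', 6, 0.24), (-60, 'ok', 6, 0.27), (30, 'ok', 5, 0.67), (45, 'ok', 5, 0.59), (60, 'ok', 5, 0.53)]
p1 0.04 [(0, 'ok', 6, 0.21), (-30, 'ok', 6, 0.28), (-45, 'ok', 6, 0.41), (-60, 'ok', 6, 0.58), (30, 'ok', 6, 0.39), (45, 'ok', 6, 0.56), (60, 'ok', 3, 0.71)]
p1 0.15 [(0, 'ok', 6, 0.44), (-30, 'ok', 6, 0.47), (-45, 'ok', 6, 0.54), (-60, 'ok', 3, 0.61), (30, 'ok', 6, 0.58), (45, 'ok', 5, 0.58), (60, 'ok', 5, 0.53)]
p3 0.04 [(0, 'ok', 6, 0.3), (-30, 'ok', 6, 0.14), (-45, 'ok', 6, 0.18), (-60, 'ok', 6, 0.3), (30, 'ok', 6, 0.66), (45, 'ok', 5, 0.77), (60, 'ok', 5, 0.72)]
p3 0.15 [(0, 'ok', 6, 0.51), (-30, 'ok', 6, 0.33), (-45, 'ok', 6, 0.31), (-60, 'ok', 6, 0.35), (30, 'ok', 5, 0.71), (45, 'ok', 5, 0.63), (60, 'ok', 5, 0.56)]
```

```bash
cat > see.py <<'E'
import sys; from m2 import run; from h import *
for n in ("top","scene"):
    run(n,snap(n,sys.argv[1]+n[0]),.07,.38,.66,-.52,-.22,lambda H,S,V:((H<14)|(H>170))&(S>45)&(V>70),2000)
E
python3 see.py a; python3 -c "
from chk import *; from go import rel
p=pose([.554,-.311,.18],7,-35); print(p[0]); rel(*p)"
```

```text
top x 0.4304 y -0.3823 wh 48 47 img ang 20.7
top x 0.5522 y -0.4273 wh 47 47 img ang 2.0
top x 0.5527 y -0.3119 wh 47 48 img ang 83.2
scene x 0.4329 y -0.3808 wh 50 48 img ang 20.3
scene x 0.5547 y -0.4253 wh 47 47 img ang 3.5
scene x 0.5549 y -0.3102 wh 48 47 img ang 83.0
[ 0.55532813 -0.32181672  0.16443611]
rot [-0.4145, -0.6186, 0.064] xyz [-0.2723, 0.053, 0.1332] rows>=7.4 6.0
```

carry_out(plan=[{"rot": [-0.05,-0.07,0.01],"xyz": [-0.034,0.007,0.01],"grip": 0},{"rot": [-0.1,-0.15,0.02],"xyz": [-0.068,0.013,0.02],"grip": 0},{"rot": [-0.15,-0.23,0.03],"xyz": [-0.102,0.02,0.035],"grip": 0},{"rot": [-0.2,-0.31,0.03],"xyz": [-0.136,0.026,0.055],"grip": 0},{"rot": [-0.26,-0.39,0.04],"xyz": [-0.17,0.033,0.075],"grip": 0},{"rot": [-0.31,-0.46,0.05],"xyz": [-0.204,0.04,0.095],"grip": 0},{"rot": [-0.36,-0.54,0.06],"xyz": [-0.238,0.046,0.115],"grip": 0},{"rot": [-0.415,-0.619,0.064],"xyz": [-0.272,0.053,0.133],"grip": 0}], squeeze=25)

```text
clock: 10.25
tool_pos: [0.5562, -0.3142, 0.1681]
eef_rot: [0.633, 0.716, -0.195, 0.221]
contact_force: [0.1, -1.2, -2.1]
opening: 1.002
finger_force: 0.0
```

carry_out(plan=[{"rot": [0,0,0],"xyz": [0,0,0],"grip": 0},{"rot": [0,0,0],"xyz": [0,0,0],"grip": 0}])

```text
clock: 10.42
tool_pos: [0.5549, -0.314, 0.1668]
eef_rot: [0.632, 0.716, -0.199, 0.218]
contact_force: [0.5, 0.9, 0.2]
opening: 0.998
finger_force: 0.0
```

```bash
python3 log.py; python3 -c "
from chk import *; from go import rel
rel(*pose([.554,-.311,.12],7,-35));rel(*pose([.554,-.311,.039],7,-35)); "
```

```text
10.42 [-0.164  0.872  0.57   1.921  0.54   0.285 -0.197] [ 0.5549 -0.314   0.1668] [ 0.6324  0.7161 -0.1993  0.2179]
rot [-0.0089, -0.0114, 0.0046] xyz [0.0287, 0.0001, 0.0559] rows>=1.5 0.1
rot [-0.0089, -0.0114, 0.0046] xyz [0.0744, 0.0009, 0.1228] rows>=3.4 0.1
```

carry_out(plan=[{"rot": [-0.009,-0.011,0.005],"xyz": [0.014,0,0.028],"grip": 0},{"rot": [-0.009,-0.011,0.005],"xyz": [0.029,0,0.056],"grip": 0},{"rot": [-0.009,-0.011,0.005],"xyz": [0.042,0,0.074],"grip": 0},{"rot": [-0.009,-0.011,0.005],"xyz": [0.053,0,0.092],"grip": 0},{"rot": [-0.009,-0.011,0.005],"xyz": [0.064,0,0.108],"grip": 0},{"rot": [-0.009,-0.011,0.005],"xyz": [0.074,0.001,0.122],"grip": 0},{"rot": [-0.009,-0.011,0.005],"xyz": [0.074,0.001,0.122],"grip": 0},{"rot": [-0.009,-0.011,0.005],"xyz": [0.074,0.001,0.122],"grip": 0}])

```text
clock: 11.08
tool_pos: [0.5606, -0.322, 0.0372]
eef_rot: [0.633, 0.713, -0.199, 0.226]
contact_force: [-0.1, 0.8, 0.2]
opening: 0.997
finger_force: 0.0
```

```bash
python3 log.py; python3 -c "
from chk import *; from go import rel
rel(*pose([.554,-.311,.039],7,-35)); "
```

```text
11.08 [-0.165  1.137  0.597  1.929  1.302  0.065 -1.103] [ 0.5606 -0.322   0.0372] [ 0.633   0.7132 -0.1989  0.226 ]
rot [0.0006, 0.0007, -0.0033] xyz [0.0086, -0.0052, 0.0108] rows>=0.4 0.0
```

carry_out(plan=[{"rot": [0,0,0],"xyz": [0,0,0],"grip": 255},{"rot": [0,0,0],"xyz": [0,0,0],"grip": 255},{"rot": [0,0,0],"xyz": [0,0,0],"grip": 255},{"rot": [0,0,0],"xyz": [0,0,0],"grip": 255},{"rot": [0,0,0],"xyz": [0,0,0],"grip": 255},{"rot": [0,0,0],"xyz": [0,0,0],"grip": 255},{"rot": [0,0,0],"xyz": [0,0,0],"grip": 255},{"rot": [0,0,0],"xyz": [0,0,0],"grip": 255}])

```text
clock: 11.75
tool_pos: [0.5571, -0.3246, 0.0371]
eef_rot: [0.634, 0.712, -0.202, 0.225]
contact_force: [-1.5, 4.0, 5.4]
opening: 0.617
finger_force: 25.0
```

```bash
python3 log.py; python3 -c "
from chk import *; from go import rel
rel(*pose([.554,-.311,.039],7,-35));rel(*pose([.554,-.311,.15],7,-35)) "
```

```text
11.75 [-0.164  1.14   0.602  1.932  1.294  0.062 -1.094] [ 0.5571 -0.3246  0.0371] [ 0.6336  0.7123 -0.2017  0.2247]
rot [-0.0056, 0.0026, -0.0035] xyz [0.0103, -0.0014, 0.0094] rows>=0.3 0.1
rot [-0.0056, 0.0026, -0.0035] xyz [-0.0536, -0.0016, -0.0813] rows>=2.3 0.1
```

carry_out(plan=[{"rot": [0,0,0],"xyz": [-0.012,0,-0.017],"grip": 255},{"rot": [0,0,0],"xyz": [-0.025,0,-0.035],"grip": 255},{"rot": [0,0,0],"xyz": [-0.038,0,-0.053],"grip": 255},{"rot": [0,0,0],"xyz": [-0.051,0,-0.071],"grip": 255},{"rot": [0,0.05,0],"xyz": [-0.064,0,-0.09],"grip": 255},{"rot": [0,0.15,0],"xyz": [-0.07,0,-0.1],"grip": 255},{"rot": [0,0.25,0],"xyz": [-0.07,0,-0.1],"grip": 255},{"rot": [0,0.35,0],"xyz": [-0.07,0,-0.1],"grip": 255}])

```text
clock: 12.42
tool_pos: [0.5576, -0.3236, 0.1607]
eef_rot: [0.659, 0.741, -0.086, 0.096]
contact_force: [0.9, -0.3, -2.9]
opening: 0.608
finger_force: 25.0
```

```bash
python3 log.py; python3 -c "
from chk import *; from go import rel
print(bw(0,-.116));rel(*pose(bw(0,-.116,.14),7,0)); rel(*pose(bw(0,-.116,.14),7,55)) "
```

```text
12.42 [ 0.447  0.771 -0.193  1.729  0.644  0.642 -0.087] [ 0.5576 -0.3236  0.1607] [ 0.6587  0.7413 -0.0857  0.0959]
[np.float64(0.5442837002654004), np.float64(-0.1257711004976795), 0]
rot [-0.0013, 0.2579, -0.0042] xyz [0.2016, 0.0101, -0.0122] rows>=4.8 2.1
rot [0.0008, 1.2179, -0.0046] xyz [0.2146, 0.01, -0.024] rows>=5.2 9.7
```

carry_out(plan=[{"rot": [0,0.1,0],"xyz": [0.02,0.001,-0.01],"grip": 255},{"rot": [0,0.2,0],"xyz": [0.045,0.002,-0.015],"grip": 255},{"rot": [0,0.32,0],"xyz": [0.07,0.003,-0.02],"grip": 255},{"rot": [0,0.44,0],"xyz": [0.1,0.005,-0.024],"grip": 255},{"rot": [0,0.56,0],"xyz": [0.13,0.006,-0.024],"grip": 255},{"rot": [0,0.68,0],"xyz": [0.16,0.007,-0.024],"grip": 255},{"rot": [0,0.8,0],"xyz": [0.19,0.009,-0.024],"grip": 255},{"rot": [0,0.92,0],"xyz": [0.21,0.01,-0.024],"grip": 255}])

```text
clock: 13.08
tool_pos: [0.5419, -0.1136, 0.1272]
eef_rot: [0.629, 0.706, 0.215, -0.245]
contact_force: [-0.0, 0.2, -2.8]
opening: 0.615
finger_force: 25.0
```

carry_out(plan=[{"rot": [0,0.1,0],"xyz": [0,0,0],"grip": 255},{"rot": [0,0.2,0],"xyz": [0,0,0],"grip": 255},{"rot": [0,0.28,0],"xyz": [0,0,0],"grip": 255},{"rot": [0,0.3,0],"xyz": [0,0,0],"grip": 255},{"rot": [0,0.3,0],"xyz": [0,0,0],"grip": 255}])

```text
clock: 13.5
tool_pos: [0.5417, -0.117, 0.1243]
eef_rot: [0.592, 0.661, 0.304, -0.346]
contact_force: [-0.3, 0.6, -2.5]
opening: 0.615
finger_force: 25.0
```

```bash
python3 log.py; python3 -c "
from chk import *; from go import rel
rel(*pose(bw(0,-.116,.05),7,55)) ;rel(*pose(bw(0,-.116,.042),7,55))
from h import *
a=snap('top');b=snap('scene');cv2.imwrite('pics/fl.png',np.hstack([a[130:330,230:430],b[110:310,150:350]]))"
```

```text
13.5 [ 0.916  1.24  -0.858  1.449 -0.037  1.142  0.459] [ 0.5417 -0.117   0.1243] [ 0.5923  0.661   0.3044 -0.3457]
rot [0.0033, 0.0025, -0.0109] xyz [-0.0659, 0.002, 0.0544] rows>=2.0 0.1
rot [0.0033, 0.0025, -0.0109] xyz [-0.0724, 0.0021, 0.059] rows>=2.2 0.1
```

View pics/fl.png

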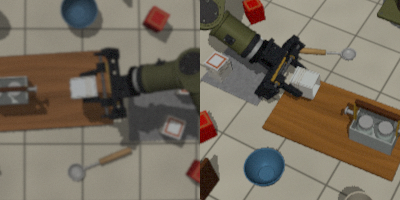

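carry_out(plan=[{"rot": [0,0,0],"xyz": [-0.02,0,0.016],"grip": 255},{"rot": [0,0,0],"xyz": [-0.04,0.001,0.032],"grip": 255},{"rot": [0,0,0],"xyz": [-0.055,0.001,0.044],"grip": 255},{"rot": [0,0,0],"xyz": [-0.066,0.002,0.054],"grip": 255},{"rot": [0,0,-0.01],"xyz": [-0.07,0.002,0.057],"grip": 255},{"rot": [0,0,-0.01],"xyz": [-0.0725,0.002,0.059],"grip": 255},{"rot": [0,0,-0.01],"xyz": [-0.0725,0.002,0.059],"grip": 255}])

```text
clock: 14.18
tool_pos: [0.5441, -0.1085, 0.0346]
eef_rot: [0.587, 0.666, 0.307, -0.343]
contact_force: [0.2, 1.3, -1.7]
opening: 0.61
finger_force: 25.0
```

carry_out(plan=[{"rot": [0,0,0],"xyz": [-0.001,0,0.001],"grip": 255},{"rot": [0,0,0],"xyz": [-0.002,0,0.0015],"grip": 255},{"rot": [0,0,0],"xyz": [-0.002,0,0.0015],"grip": 255}])

```text
clock: 14.43
tool_pos: [0.544, -0.1091, 0.032]
eef_rot: [0.588, 0.666, 0.307, -0.343]
contact_force: [-0.9, -0.9, -2.5]
opening: 0.608
finger_force: 25.0
```

```bash
python3 log.py; python3 -c "
from chk import *; from go import rel
rel(*pose(bw(0,-.116,.04),7,55)); rel(*pose(bw(0,-.116,.036),7,55))"
```

```text
14.43 [ 0.891  1.374 -0.821  1.421  0.02   1.062  0.521] [ 0.544  -0.1091  0.032 ] [ 0.5875  0.6656  0.3069 -0.3428]
rot [0.0038, 0.0036, 0.0043] xyz [-0.0029, -0.0018, 0.0008] rows>=0.1 0.1
rot [0.0038, 0.0036, 0.0043] xyz [-0.0062, -0.0018, 0.0032] rows>=0.2 0.1
```

carry_out(plan=[{"rot": [0,0,0],"xyz": [-0.001,0,0.001],"grip": 255},{"rot": [0,0,0],"xyz": [-0.0016,0,0.0012],"grip": 255},{"rot": [0,0,0],"xyz": [-0.0016,0,0.0012],"grip": 255}])

```text
clock: 14.68
tool_pos: [0.5436, -0.1089, 0.0293]
eef_rot: [0.588, 0.665, 0.307, -0.343]
contact_force: [0.2, 0.4, -1.6]
opening: 0.609
finger_force: 25.0
```

carry_out(plan=[{"rot": [0,0,0],"xyz": [-0.001,0,0.001],"grip": 255},{"rot": [0,0,0],"xyz": [-0.0016,0,0.0012],"grip": 255},{"rot": [0,0,0],"xyz": [-0.0016,0,0.0012],"grip": 255}])

```text
clock: 14.93
tool_pos: [0.5437, -0.1086, 0.0275]
eef_rot: [0.587, 0.665, 0.307, -0.344]
contact_force: [-0.8, -0.7, -2.1]
opening: 0.608
finger_force: 25.0
```

carry_out(plan=[{"rot": [0,0,0],"xyz": [-0.001,0,0.001],"grip": 255},{"rot": [0,0,0],"xyz": [-0.0016,0,0.0012],"grip": 255},{"rot": [0,0,0],"xyz": [-0.0016,0,0.0012],"grip": 255}])

```text
clock: 15.18
tool_pos: [0.5437, -0.1085, 0.0274]
eef_rot: [0.587, 0.665, 0.308, -0.344]
contact_force: [-2.2, -3.9, 7.7]
opening: 0.61
finger_force: 25.0
```

carry_out(plan=[{"rot": [0,0,0],"xyz": [0.001,0,-0.001],"grip": 0},{"rot": [0,0,0],"xyz": [0.001,0,-0.001],"grip": 0},{"rot": [0,0,0],"xyz": [0.001,0,-0.001],"grip": 0},{"rot": [0,0,0],"xyz": [0.001,0,-0.001],"grip": 0},{"rot": [0,0,0],"xyz": [0.001,0,-0.001],"grip": 0},{"rot": [0,0,0],"xyz": [0.001,0,-0.025],"grip": 0},{"rot": [0,0,0],"xyz": [0.001,0,-0.055],"grip": 0},{"rot": [0,0,0],"xyz": [0.03,0,-0.085],"grip": 0}])

```text
clock: 15.85
tool_pos: [0.5478, -0.1639, 0.094]
eef_rot: [0.59, 0.664, 0.305, -0.345]
contact_force: [0.3, -1.0, -0.5]
opening: 0.998
finger_force: 0.0
```

carry_out(plan=[{"rot": [0,-0.1,0],"xyz": [0.03,0,-0.02],"grip": 0},{"rot": [0,-0.22,0],"xyz": [0.06,0,-0.03],"grip": 0},{"rot": [0,-0.34,0],"xyz": [0.09,0,-0.03],"grip": 0},{"rot": [0,-0.46,0],"xyz": [0.12,0,-0.02],"grip": 0},{"rot": [0,-0.58,0],"xyz": [0.13,0,-0.02],"grip": 0},{"rot": [0,-0.7,0],"xyz": [0.13,0,-0.02],"grip": 0},{"rot": [0,-0.82,0],"xyz": [0.13,0,-0.02],"grip": 0},{"rot": [0,-0.94,0],"xyz": [0.13,0,-0.02],"grip": 0}])

```text
clock: 16.52
tool_pos: [0.5424, -0.1023, 0.2183]
eef_rot: [0.663, 0.749, 0.007, -0.002]
contact_force: [-0.6, 0.1, -0.6]
opening: 1.002
finger_force: 0.0
```

```bash
python3 log.py; python3 -c "
from chk import *; from go import rel
rel(*pose([.5435,-.103,.13],7,-30)) 
from h import *
a=snap('top');b=snap('scene');cv2.imwrite('pics/ly.png',np.hstack([rect(a,'top',.068,.43,.65,-.25,.0,1600),rect(b,'scene',.068,.43,.65,-.25,.0,1600)]))"
```

```text
16.52 [ 0.388  0.646 -0.461  1.807  0.376  0.77  -0.142] [ 0.5424 -0.1023  0.2183] [ 0.6627  0.7489  0.0071 -0.0016]
rot [0.0082, -0.5355, -0.0024] xyz [-0.0116, 0.0001, 0.1046] rows>=2.5 4.3
```

View pics/ly.png

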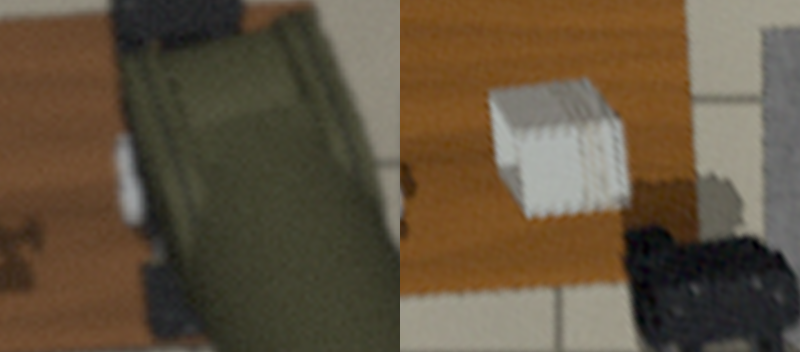

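carry_out(plan=[{"rot": [0,-0.1,0],"xyz": [-0.003,0,0.01],"grip": 0},{"rot": [0,-0.22,0],"xyz": [-0.006,0,0.03],"grip": 0},{"rot": [0,-0.34,0],"xyz": [-0.009,0,0.05],"grip": 0},{"rot": [0,-0.44,0],"xyz": [-0.011,0,0.07],"grip": 0},{"rot": [0,-0.53,0],"xyz": [-0.012,0,0.09],"grip": 0},{"rot": [0,-0.535,0],"xyz": [-0.012,0,0.104],"grip": 0},{"rot": [0,-0.535,0],"xyz": [-0.012,0,0.104],"grip": 0}])

```text
clock: 17.2
tool_pos: [0.5422, -0.1099, 0.1084]
eef_rot: [0.639, 0.726, -0.17, 0.191]
contact_force: [-0.6, -0.6, 0.0]
opening: 0.998
finger_force: 0.0
```

```bash
python3 log.py; python3 -c "
from chk import *; from go import rel
rel(*pose([.5437,-.103,.045],7,-30)) "
```

```text
17.2 [-0.259  0.852  0.127  2.002  0.958  0.523 -0.941] [ 0.5422 -0.1099  0.1084] [ 0.6387  0.7258 -0.1699  0.1909]
rot [-0.0001, -0.0068, 0.0055] xyz [0.0369, 0.0025, 0.0708] rows>=1.9 0.1
```

carry_out(plan=[{"rot": [0,-0.007,0.005],"xyz": [0.01,0.001,0.019],"grip": 0},{"rot": [0,-0.007,0.005],"xyz": [0.02,0.002,0.038],"grip": 0},{"rot": [0,-0.007,0.005],"xyz": [0.029,0.002,0.055],"grip": 0},{"rot": [0,-0.007,0.005],"xyz": [0.037,0.002,0.071],"grip": 0},{"rot": [0,-0.007,0.005],"xyz": [0.037,0.002,0.071],"grip": 0},{"rot": [0,-0.007,0.005],"xyz": [0.037,0.002,0.071],"grip": 255},{"rot": [0,-0.007,0.005],"xyz": [0.037,0.002,0.071],"grip": 255},{"rot": [0,-0.007,0.005],"xyz": [0.037,0.002,0.071],"grip": 255}])

```text
clock: 17.87
tool_pos: [0.5471, -0.1162, 0.0338]
eef_rot: [0.643, 0.72, -0.169, 0.197]
contact_force: [-0.1, 0.5, -0.2]
opening: 0.796
finger_force: 0.0
```

carry_out(plan=[{"rot": [0,0,0],"xyz": [0,0,0],"grip": 255},{"rot": [0,0,0],"xyz": [0,0,0],"grip": 255},{"rot": [0,0,0],"xyz": [0,0,0],"grip": 255},{"rot": [0,0,0],"xyz": [0,0,0],"grip": 255}])

```text
clock: 18.2
tool_pos: [0.5463, -0.1157, 0.0333]
eef_rot: [0.642, 0.721, -0.17, 0.197]
contact_force: [-1.5, 2.2, 5.9]
opening: 0.608
finger_force: 25.0
```

```bash
python3 log.py; python3 -c "
from chk import *; from go import rel
s=r.get_state(); Rm=R.from_quat(s['eef_rot']).as_matrix(); print('g',s['tool_pos']-.019*Rm[:,2], s['opening'])
rel(*pose(bw(0,-.10,.15),7,-30)); "
```

```text
18.2 [-0.32   1.015  0.244  2.003  1.101  0.359 -1.15 ] [ 0.5463 -0.1157  0.0333] [ 0.6424  0.7209 -0.1701  0.1967]
g [ 0.54508416 -0.10620716  0.04970062] 0.6075069817888269
rot [0.0039, 0.0025, -0.0083] xyz [-0.0532, -0.0015, -0.0851] rows>=2.4 0.1
```

carry_out(plan=[{"rot": [0,0,0],"xyz": [-0.012,0,-0.02],"grip": 255},{"rot": [0,0,0],"xyz": [-0.025,0,-0.043],"grip": 255},{"rot": [0,0,0],"xyz": [-0.04,0,-0.07],"grip": 255},{"rot": [0,0.1,0],"xyz": [-0.05,0,-0.087],"grip": 255},{"rot": [0,0.22,0],"xyz": [-0.055,0,-0.095],"grip": 255},{"rot": [0,0.34,0],"xyz": [-0.055,0,-0.095],"grip": 255},{"rot": [0,0.46,0],"xyz": [-0.055,0,-0.095],"grip": 255},{"rot": [0,0.58,0],"xyz": [-0.055,0,-0.095],"grip": 255}])

```text
clock: 18.87
tool_pos: [0.5463, -0.1155, 0.1441]
eef_rot: [0.664, 0.747, 0.024, -0.019]
contact_force: [0.6, 0.2, -4.0]
opening: 0.609
finger_force: 25.0
```

carry_out(plan=[{"rot": [0,0.12,0],"xyz": [0.01,0,0],"grip": 255},{"rot": [0,0.24,0],"xyz": [0.02,0,0],"grip": 255},{"rot": [0,0.36,0],"xyz": [0.03,0,0],"grip": 255},{"rot": [0,0.48,0],"xyz": [0.04,0,0],"grip": 255},{"rot": [0,0.6,0],"xyz": [0.05,0,0],"grip": 255},{"rot": [0,0.72,0],"xyz": [0.06,0,0],"grip": 255},{"rot": [0,0.84,0],"xyz": [0.07,0,0],"grip": 255},{"rot": [0,0.96,0],"xyz": [0.07,0,0],"grip": 255}])

```text
clock: 19.53
tool_pos: [0.5371, -0.0456, 0.1464]
eef_rot: [0.578, 0.654, 0.327, -0.363]
contact_force: [-0.5, 0.4, -1.9]
opening: 0.611
finger_force: 25.0
```

carry_out(plan=[{"rot": [0,0.03,0],"xyz": [0,0,0],"grip": 255},{"rot": [0,0.03,0],"xyz": [0,0,0],"grip": 255}])

```text
clock: 19.7
tool_pos: [0.5368, -0.0479, 0.1422]
eef_rot: [0.577, 0.647, 0.333, -0.372]
contact_force: [0.2, -0.4, -1.0]
opening: 0.613
finger_force: 25.0
```

```bash
python3 log.py; python3 -c "
from chk import *; from go import rel
rel(*pose(bw(0,-.034,.053),7,60)); "
```

```text
19.7 [ 0.93   1.292 -1.014  1.557  0.006  1.042  0.345] [ 0.5368 -0.0479  0.1422] [ 0.5766  0.6469  0.3331 -0.3717]
rot [0.0088, 0.0021, -0.0023] xyz [-0.0752, 0.0024, 0.067] rows>=2.4 0.1
```

carry_out(plan=[{"rot": [0.003,0,0],"xyz": [-0.02,0.001,0.018],"grip": 255},{"rot": [0.006,0,0],"xyz": [-0.04,0.001,0.036],"grip": 255},{"rot": [0.008,0,0],"xyz": [-0.055,0.002,0.05],"grip": 255},{"rot": [0.008,0,0],"xyz": [-0.067,0.002,0.06],"grip": 255},{"rot": [0.008,0,0],"xyz": [-0.073,0.002,0.066],"grip": 255},{"rot": [0.008,0,0],"xyz": [-0.075,0.002,0.067],"grip": 255},{"rot": [0.008,0,0],"xyz": [-0.075,0.002,0.067],"grip": 255}])

```text
clock: 20.28
tool_pos: [0.5381, -0.0253, 0.0482]
eef_rot: [0.573, 0.651, 0.331, -0.373]
contact_force: [0.1, 0.2, -2.0]
opening: 0.611
finger_force: 25.0
```

carry_out(plan=[{"rot": [0,0,0],"xyz": [-0.001,0,0.0005],"grip": 255},{"rot": [0,0,0],"xyz": [-0.0017,0,0.001],"grip": 255},{"rot": [0,0,0],"xyz": [-0.0017,0,0.001],"grip": 255}])

```text
clock: 20.53
tool_pos: [0.5382, -0.0258, 0.0462]
eef_rot: [0.573, 0.65, 0.332, -0.373]
contact_force: [0.3, -0.3, -1.5]
opening: 0.612
finger_force: 25.0
```

carry_out(plan=[{"rot": [0,0,0],"xyz": [-0.001,0,0.0005],"grip": 255},{"rot": [0,0,0],"xyz": [-0.0017,0,0.001],"grip": 255},{"rot": [0,0,0],"xyz": [-0.0017,0,0.001],"grip": 255}])

```text
clock: 20.78
tool_pos: [0.5378, -0.0256, 0.0435]
eef_rot: [0.573, 0.65, 0.331, -0.373]
contact_force: [-0.3, -0.1, -2.0]
opening: 0.608
finger_force: 25.0
```

```bash
python3 log.py; python3 -c "
from chk import *; from go import rel
rel(*pose(bw(0,-.034,.047),7,60)); "
```

```text
20.78 [ 0.882  1.434 -0.959  1.538  0.072  0.95   0.401] [ 0.5378 -0.0256  0.0435] [ 0.573   0.6501  0.3314 -0.3731]
rot [-0.0001, 0.0023, 0.0038] xyz [-0.0062, -0.0009, 0.0013] rows>=0.2 0.0
```

carry_out(plan=[{"rot": [0,0,0],"xyz": [-0.001,0,0.0005],"grip": 255},{"rot": [0,0,0],"xyz": [-0.0017,0,0.001],"grip": 255},{"rot": [0,0,0],"xyz": [-0.0017,0,0.001],"grip": 255}])

```text
clock: 21.03
tool_pos: [0.5377, -0.0254, 0.0414]
eef_rot: [0.573, 0.65, 0.331, -0.373]
contact_force: [0.3, -0.5, -0.8]
opening: 0.61
finger_force: 25.0
```

carry_out(plan=[{"rot": [0,0,0],"xyz": [-0.001,0,0.0005],"grip": 255},{"rot": [0,0,0],"xyz": [-0.0017,0,0.001],"grip": 255},{"rot": [0,0,0],"xyz": [-0.0017,0,0.001],"grip": 255}])

```text
clock: 21.28
tool_pos: [0.5379, -0.0254, 0.0401]
eef_rot: [0.573, 0.65, 0.332, -0.373]
contact_force: [-0.7, -1.9, 1.4]
opening: 0.613
finger_force: 25.0
```

carry_out(plan=[{"rot": [0,0,0],"xyz": [-0.001,0,0.0005],"grip": 255},{"rot": [0,0,0],"xyz": [-0.001,0,0.0005],"grip": 255}])

```text
clock: 21.45
tool_pos: [0.5379, -0.0254, 0.0401]
eef_rot: [0.572, 0.65, 0.332, -0.374]
contact_force: [-1.5, -4.1, 5.8]
opening: 0.609
finger_force: 25.0
```

carry_out(plan=[{"rot": [0,0,0],"xyz": [0.002,0,-0.001],"grip": 0},{"rot": [0,0,0],"xyz": [0.002,0,-0.001],"grip": 0},{"rot": [0,0,0],"xyz": [0.002,0,-0.001],"grip": 0},{"rot": [0,0,0],"xyz": [0.002,0,-0.001],"grip": 0},{"rot": [0,0,0],"xyz": [0.002,0,-0.001],"grip": 0},{"rot": [0,0,0],"xyz": [0.002,0,-0.025],"grip": 0},{"rot": [0,0,0],"xyz": [0.002,0,-0.055],"grip": 0},{"rot": [0,0,0],"xyz": [0.025,0,-0.085],"grip": 0}])

```text
clock: 22.12
tool_pos: [0.5439, -0.0886, 0.0989]
eef_rot: [0.575, 0.649, 0.33, -0.374]
contact_force: [-0.1, -0.1, -1.0]
opening: 1.0
finger_force: 0.0
```

carry_out(plan=[{"rot": [0,-0.1,0],"xyz": [0.035,0,-0.02],"grip": 0},{"rot": [0,-0.22,0],"xyz": [0.065,0,-0.04],"grip": 0},{"rot": [0,-0.34,0],"xyz": [0.09,0,-0.06],"grip": 0},{"rot": [0,-0.46,0],"xyz": [0.11,0,-0.08],"grip": 0},{"rot": [0,-0.58,0],"xyz": [0.11,0,-0.1],"grip": 0},{"rot": [0,-0.7,0],"xyz": [0.11,0,-0.12],"grip": 0},{"rot": [0,-0.82,0],"xyz": [0.11,0,-0.13],"grip": 0},{"rot": [0,-0.94,0],"xyz": [0.11,0,-0.13],"grip": 0}])

```text
clock: 22.78
tool_pos: [0.5531, -0.1457, 0.2656]
eef_rot: [0.662, 0.748, 0.035, -0.034]
contact_force: [-0.4, 0.6, -0.7]
opening: 0.998
finger_force: 0.0
```

```bash
python3 log.py; python3 see.py b;  python3 -c "
from chk import *; from go import rel
rel(*pose([.432,-.377,.16],-20.5,-30)) "
```

```text
22.78 [ 0.631  0.675 -0.707  1.654  0.388  0.985 -0.062] [ 0.5531 -0.1457  0.2656] [ 0.6624  0.7476  0.0353 -0.0335]
top x 0.5522 y -0.4273 wh 47 47 img ang 2.5
scene x 0.4329 y -0.3803 wh 51 48 img ang 20.4
scene x 0.5547 y -0.4253 wh 47 47 img ang 3.5
rot [0.1112, -0.6165, 0.4885] xyz [-0.2418, -0.1569, 0.0968] rows>=7.3 6.4
```

View pics/bs.png

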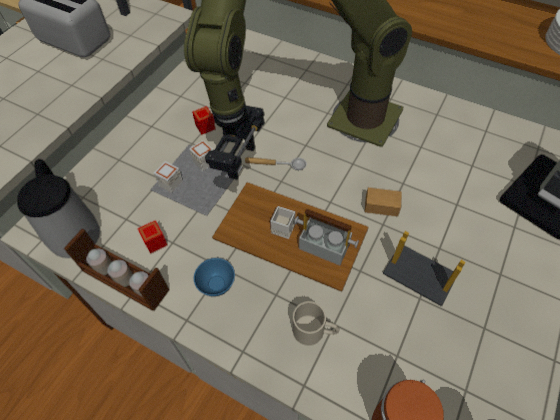

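carry_out(plan=[{"rot": [0.01,-0.07,0.06],"xyz": [-0.03,-0.02,0],"grip": 0},{"rot": [0.03,-0.15,0.12],"xyz": [-0.06,-0.04,0.01],"grip": 0},{"rot": [0.04,-0.23,0.18],"xyz": [-0.09,-0.06,0.02],"grip": 0},{"rot": [0.06,-0.31,0.24],"xyz": [-0.12,-0.08,0.03],"grip": 0},{"rot": [0.07,-0.39,0.3],"xyz": [-0.15,-0.1,0.04],"grip": 0},{"rot": [0.08,-0.46,0.36],"xyz": [-0.18,-0.118,0.06],"grip": 0},{"rot": [0.1,-0.54,0.42],"xyz": [-0.21,-0.137,0.08],"grip": 0},{"rot": [0.111,-0.617,0.489],"xyz": [-0.242,-0.157,0.097],"grip": 0}])

```text
clock: 23.55
tool_pos: [0.4234, -0.3922, 0.139]
eef_rot: [0.797, 0.545, -0.216, 0.145]
contact_force: [0.8, 1.4, -0.5]
opening: 1.0
finger_force: 0.0
```

carry_out(plan=[{"rot": [0,0,0],"xyz": [0,0,0],"grip": 0},{"rot": [0,0,0],"xyz": [0,0,0],"grip": 0}])

```text
clock: 23.72
tool_pos: [0.4225, -0.3915, 0.1383]
eef_rot: [0.796, 0.546, -0.217, 0.142]
contact_force: [0.3, 0.2, 0.8]
opening: 1.0
finger_force: 0.0
```

```bash
python3 log.py; python3 -c "
from chk import *; from go import rel
rel(*pose([.4325,-.379,.045],-20.5,-30)) "
```

```text
23.72 [ 0.411  0.802 -0.06   1.94   1.01   0.689 -0.891] [ 0.4225 -0.3915  0.1383] [ 0.7963  0.5463 -0.2171  0.1424]
rot [-0.0156, 0.0015, -0.0062] xyz [0.06, 0.006, 0.092] rows>=2.6 0.1
```

carry_out(plan=[{"rot": [-0.01,0,-0.003],"xyz": [0.015,0.003,0.02],"grip": 0},{"rot": [-0.015,0,-0.006],"xyz": [0.03,0.006,0.042],"grip": 0},{"rot": [-0.015,0,-0.006],"xyz": [0.043,0.006,0.064],"grip": 0},{"rot": [-0.015,0,-0.006],"xyz": [0.053,0.006,0.08],"grip": 0},{"rot": [-0.015,0,-0.006],"xyz": [0.06,0.006,0.092],"grip": 0},{"rot": [-0.015,0,-0.006],"xyz": [0.06,0.006,0.092],"grip": 0},{"rot": [-0.015,0,-0.006],"xyz": [0.06,0.006,0.092],"grip": 0}])

```text
clock: 24.3
tool_pos: [0.4329, -0.3872, 0.031]
eef_rot: [0.794, 0.551, -0.211, 0.15]
contact_force: [0.3, 0.5, 0.3]
opening: 1.001
finger_force: 0.0
```

```bash
python3 log.py; python3 -c "
from chk import *; from go import rel
rel(*pose([.4325,-.379,.045],-20.5,-30)) "
```

```text
24.3 [ 0.335  1.001  0.046  1.954  1.246  0.514 -1.197] [ 0.4329 -0.3872  0.031 ] [ 0.7936  0.5507 -0.2106  0.1502]
rot [0.0065, -0.0003, -0.0015] xyz [-0.0005, -0.0033, 0.0031] rows>=0.1 0.1
```

carry_out(plan=[{"rot": [0,0,0],"xyz": [0,-0.003,0.001],"grip": 255},{"rot": [0,0,0],"xyz": [0,-0.003,0.001],"grip": 255},{"rot": [0,0,0],"xyz": [0,-0.003,0.001],"grip": 255},{"rot": [0,0,0],"xyz": [0,-0.003,0.001],"grip": 255},{"rot": [0,0,0],"xyz": [0,-0.003,0.001],"grip": 255},{"rot": [0,0,0],"xyz": [0,-0.003,0.001],"grip": 255},{"rot": [0,0,0],"xyz": [0,-0.003,0.001],"grip": 255},{"rot": [0,0,0],"xyz": [0,-0.003,0.001],"grip": 255}])

```text
clock: 24.97
tool_pos: [0.4298, -0.3872, 0.0308]
eef_rot: [0.793, 0.55, -0.211, 0.151]
contact_force: [1.1, 1.2, 4.4]
opening: 0.613
finger_force: 25.0
```

```bash
python3 log.py; python3 -c "
from chk import *; s=r.get_state();print(s['opening'],s['finger_force']); Rm=R.from_quat(s['eef_rot']).as_matrix(); print('g',s['tool_pos']-.019*Rm[:,2])"
```

```text
24.97 [ 0.331  1.001  0.054  1.964  1.262  0.506 -1.216] [ 0.4298 -0.3872  0.0308] [ 0.7935  0.5504 -0.2111  0.1513]
0.6128577786794714 24.99053080799058
g [ 0.43304762 -0.37826444  0.04720703]
```

carry_out(plan=[{"rot": [0,0,0],"xyz": [-0.012,0,-0.02],"grip": 255},{"rot": [0,0,0],"xyz": [-0.025,0,-0.043],"grip": 255},{"rot": [0,0,0],"xyz": [-0.04,0,-0.07],"grip": 255},{"rot": [0,0.1,0],"xyz": [-0.055,0,-0.095],"grip": 255},{"rot": [0,0.22,0],"xyz": [-0.06,0,-0.105],"grip": 255},{"rot": [0,0.34,0],"xyz": [-0.06,0,-0.105],"grip": 255},{"rot": [0,0.46,0],"xyz": [-0.06,0,-0.105],"grip": 255},{"rot": [0,0.52,0],"xyz": [-0.06,0,-0.105],"grip": 255}])

```text
clock: 25.63
tool_pos: [0.4265, -0.3898, 0.1522]
eef_rot: [0.823, 0.568, 0.001, 0.004]
contact_force: [-0.8, -1.3, -2.7]
opening: 0.608
finger_force: 25.0
```

```bash
python3 log.py; python3 -c "
from chk import *; from go import rel
print(bw(0,-.168)); rel(*pose(bw(0,-.172,.14),0,0));rel(*pose(bw(0,-.172,.14),0,60)) "
```

```text
25.63 [ 0.951  0.779 -0.503  1.79   0.549  0.707 -0.218] [ 0.4265 -0.3898  0.1522] [0.823  0.5681 0.0015 0.004 ]
[np.float64(0.5475488072809247), np.float64(-0.17766849037594964), 0]
rot [0.0077, 0.0035, -0.3624] xyz [0.2377, 0.0393, 0.031] rows>=5.8 2.9
rot [0.1967, 1.0388, -0.3246] xyz [0.2531, 0.0336, 0.0215] rows>=6.1 8.9
```

carry_out(plan=[{"rot": [0,0,-0.04],"xyz": [0.03,0.005,0],"grip": 255},{"rot": [0,0,-0.09],"xyz": [0.06,0.01,0],"grip": 255},{"rot": [0,0,-0.135],"xyz": [0.09,0.015,0],"grip": 255},{"rot": [0,0,-0.18],"xyz": [0.12,0.02,0],"grip": 255},{"rot": [0,0,-0.23],"xyz": [0.15,0.025,0],"grip": 255},{"rot": [0,0,-0.28],"xyz": [0.18,0.03,0],"grip": 255},{"rot": [0,0,-0.32],"xyz": [0.21,0.035,0],"grip": 255},{"rot": [0.008,0.003,-0.362],"xyz": [0.238,0.039,0],"grip": 255}])

```text
clock: 26.3
tool_pos: [0.5479, -0.1748, 0.1496]
eef_rot: [0.704, 0.71, -0.003, -0.001]
contact_force: [0.2, 0.6, -2.2]
opening: 0.612
finger_force: 25.0
```

carry_out(plan=[{"rot": [0,0.1,0],"xyz": [0,0,0.003],"grip": 255},{"rot": [0,0.22,0],"xyz": [0,0,0.006],"grip": 255},{"rot": [0,0.34,0],"xyz": [0,0,0.01],"grip": 255},{"rot": [0,0.46,0],"xyz": [0.01,0,0.015],"grip": 255},{"rot": [0,0.58,0],"xyz": [0.015,0,0.02],"grip": 255},{"rot": [0,0.7,0],"xyz": [0.015,0,0.02],"grip": 255},{"rot": [0,0.82,0],"xyz": [0.016,0,0.02],"grip": 255},{"rot": [0,0.94,0],"xyz": [0.016,0,0.022],"grip": 255}])

```text
clock: 26.97
tool_pos: [0.5479, -0.1623, 0.1277]
eef_rot: [0.629, 0.631, 0.319, -0.322]
contact_force: [0.8, 0.6, -1.9]
opening: 0.61
finger_force: 25.0
```

carry_out(plan=[{"rot": [0,0.09,0],"xyz": [0,0,0],"grip": 255},{"rot": [0,0.11,0],"xyz": [0,0,0],"grip": 255},{"rot": [0,0.11,0],"xyz": [0,0,0],"grip": 255}])

```text
clock: 27.22
tool_pos: [0.5471, -0.1615, 0.1251]
eef_rot: [0.612, 0.612, 0.351, -0.357]
contact_force: [0.8, 0.3, -1.7]
opening: 0.611
finger_force: 25.0
```

```bash
python3 log.py; python3 -c "
from chk import *; from go import rel
rel(*pose(bw(0,-.172,.047),0,60)) "
```

```text
27.22 [ 1.062  1.37  -1.063  1.375  0.099  1.209  0.308] [ 0.5471 -0.1615  0.1251] [ 0.6125  0.612   0.351  -0.3566]
rot [-0.0065, -0.0007, -0.0045] xyz [-0.0777, 0.0013, 0.0406] rows>=2.1 0.1
```

carry_out(plan=[{"rot": [-0.003,0,-0.002],"xyz": [-0.02,0,0.01],"grip": 255},{"rot": [-0.006,0,-0.004],"xyz": [-0.04,0.001,0.02],"grip": 255},{"rot": [-0.006,0,-0.004],"xyz": [-0.056,0.001,0.03],"grip": 255},{"rot": [-0.006,0,-0.004],"xyz": [-0.068,0.001,0.036],"grip": 255},{"rot": [-0.006,0,-0.004],"xyz": [-0.075,0.001,0.039],"grip": 255},{"rot": [-0.006,0,-0.004],"xyz": [-0.078,0.001,0.041],"grip": 255},{"rot": [-0.006,0,-0.004],"xyz": [-0.078,0.001,0.041],"grip": 255}])

```text
clock: 27.8
tool_pos: [0.5492, -0.1638, 0.0406]
eef_rot: [0.611, 0.614, 0.354, -0.353]
contact_force: [0.0, -0.0, -2.1]
opening: 0.613
finger_force: 25.0
```

carry_out(plan=[{"rot": [0,0,0],"xyz": [-0.001,0,0.0005],"grip": 255},{"rot": [0,0,0],"xyz": [-0.0017,0,0.001],"grip": 255},{"rot": [0,0,0],"xyz": [-0.0017,0,0.001],"grip": 255}])

```text
clock: 28.05
tool_pos: [0.5493, -0.1643, 0.039]
eef_rot: [0.611, 0.614, 0.354, -0.352]
contact_force: [0.2, -0.0, -1.8]
opening: 0.612
finger_force: 25.0
```

carry_out(plan=[{"rot": [0,0,0],"xyz": [-0.001,0,0.0005],"grip": 255},{"rot": [0,0,0],"xyz": [-0.0017,0,0.001],"grip": 255},{"rot": [0,0,0],"xyz": [-0.0017,0,0.001],"grip": 255}])

```text
clock: 28.3
tool_pos: [0.5489, -0.1642, 0.0361]
eef_rot: [0.611, 0.614, 0.354, -0.353]
contact_force: [-0.4, 0.3, -1.1]
opening: 0.611
finger_force: 25.0
```

```bash
python3 log.py; python3 -c "
from chk import *; from go import rel
rel(*pose(bw(0,-.172,.043),0,60)) "
```

```text
28.3 [ 1.046  1.494 -1.019  1.323  0.161  1.172  0.381] [ 0.5489 -0.1642  0.0361] [ 0.611   0.6138  0.3542 -0.3529]
rot [-0.0004, -0.0001, 0.0044] xyz [-0.0028, -0.0011, 0.0005] rows>=0.1 0.0
```

carry_out(plan=[{"rot": [0,0,0],"xyz": [-0.001,0,0.0005],"grip": 255},{"rot": [0,0,0],"xyz": [-0.0017,0,0.001],"grip": 255},{"rot": [0,0,0],"xyz": [-0.0017,0,0.001],"grip": 255}])

```text
clock: 28.55
tool_pos: [0.5491, -0.1642, 0.035]
eef_rot: [0.611, 0.614, 0.355, -0.353]
contact_force: [-0.9, -1.7, 1.2]
opening: 0.611
finger_force: 25.0
```

carry_out(plan=[{"rot": [0,0,0],"xyz": [-0.001,0,0.0005],"grip": 255},{"rot": [0,0,0],"xyz": [-0.0013,0,0.0007],"grip": 255},{"rot": [0,0,0],"xyz": [-0.0013,0,0.0007],"grip": 255}])

```text
clock: 28.8
tool_pos: [0.5491, -0.1642, 0.0349]
eef_rot: [0.61, 0.614, 0.355, -0.354]
contact_force: [-3.2, -4.4, 6.7]
opening: 0.612
finger_force: 25.0
```

carry_out(plan=[{"rot": [0,0,0],"xyz": [0.002,0,-0.001],"grip": 0},{"rot": [0,0,0],"xyz": [0.002,0,-0.001],"grip": 0},{"rot": [0,0,0],"xyz": [0.002,0,-0.001],"grip": 0},{"rot": [0,0,0],"xyz": [0.002,0,-0.001],"grip": 0},{"rot": [0,0,0],"xyz": [0.002,0,-0.001],"grip": 0},{"rot": [0,0,0],"xyz": [0.002,0,-0.025],"grip": 0},{"rot": [0,0,0],"xyz": [0.002,0,-0.055],"grip": 0},{"rot": [0,0,0],"xyz": [0.025,0,-0.085],"grip": 0}])

```text
clock: 29.47
tool_pos: [0.5471, -0.2273, 0.0927]
eef_rot: [0.613, 0.612, 0.352, -0.354]
contact_force: [-0.8, -0.7, -0.5]
opening: 0.999
finger_force: 0.0
```

carry_out(plan=[{"rot": [0,-0.1,0],"xyz": [0.03,0,-0.02],"grip": 0},{"rot": [0,-0.22,0],"xyz": [0.06,0,-0.03],"grip": 0},{"rot": [0,-0.34,0],"xyz": [0.09,0,-0.03],"grip": 0},{"rot": [0,-0.46,0],"xyz": [0.12,0,-0.02],"grip": 0},{"rot": [0,-0.58,0],"xyz": [0.13,0,-0.01],"grip": 0},{"rot": [0,-0.7,0],"xyz": [0.13,0,0],"grip": 0},{"rot": [0,-0.82,0],"xyz": [0.13,0,0.01],"grip": 0},{"rot": [0,-0.94,0],"xyz": [0.13,0,0.01],"grip": 0}])

```text
clock: 30.13
tool_pos: [0.5479, -0.1495, 0.2055]
eef_rot: [0.704, 0.708, 0.038, -0.035]
contact_force: [-0.1, 0.5, -1.1]
opening: 1.001
finger_force: 0.0
```

```bash
python3 log.py; python3 -c "
from chk import *; from go import rel
rel(*pose([.549,-.166,.14],0,-30)) "
```

```text
30.13 [ 0.653  0.753 -0.724  1.737  0.493  0.859 -0.254] [ 0.5479 -0.1495  0.2055] [ 0.7042  0.7081  0.0384 -0.0348]
rot [0.0065, -0.6273, 0.0041] xyz [-0.0343, 0.0005, 0.0788] rows>=2.1 5.0
```

carry_out(plan=[{"rot": [0,-0.12,0],"xyz": [-0.01,0,0.01],"grip": 0},{"rot": [0,-0.24,0],"xyz": [-0.02,0,0.025],"grip": 0},{"rot": [0,-0.36,0],"xyz": [-0.03,0,0.04],"grip": 0},{"rot": [0,-0.48,0],"xyz": [-0.034,0,0.055],"grip": 0},{"rot": [0.005,-0.6,0.004],"xyz": [-0.034,0,0.07],"grip": 0},{"rot": [0.006,-0.627,0.004],"xyz": [-0.034,0,0.079],"grip": 0},{"rot": [0.006,-0.627,0.004],"xyz": [-0.034,0,0.079],"grip": 0}])

```text
clock: 30.72
tool_pos: [0.5485, -0.1713, 0.1194]
eef_rot: [0.681, 0.686, -0.183, 0.179]
contact_force: [-0.0, -0.5, 0.8]
opening: 1.006
finger_force: 0.0
```

```bash
python3 log.py; python3 -c "
from chk import *; from go import rel
rel(*pose([.549,-.166,.046],0,-30)) "
```

```text
30.72 [ 0.051  0.843 -0.197  1.916  1.065  0.779 -1.004] [ 0.5485 -0.1713  0.1194] [ 0.6807  0.6865 -0.1825  0.1793]
rot [-0.0022, -0.0061, 0.0091] xyz [0.0408, 0.001, 0.0802] rows>=2.2 0.1
```

carry_out(plan=[{"rot": [0,-0.006,0.005],"xyz": [0.01,0.001,0.02],"grip": 0},{"rot": [-0.002,-0.006,0.009],"xyz": [0.022,0.001,0.043],"grip": 0},{"rot": [-0.002,-0.006,0.009],"xyz": [0.032,0.001,0.062],"grip": 0},{"rot": [-0.002,-0.006,0.009],"xyz": [0.041,0.001,0.08],"grip": 0},{"rot": [-0.002,-0.006,0.009],"xyz": [0.041,0.001,0.08],"grip": 0},{"rot": [-0.002,-0.006,0.009],"xyz": [0.041,0.001,0.08],"grip": 255},{"rot": [-0.002,-0.006,0.009],"xyz": [0.041,0.001,0.08],"grip": 255},{"rot": [-0.002,-0.006,0.009],"xyz": [0.041,0.001,0.08],"grip": 255}])

```text
clock: 31.38
tool_pos: [0.5503, -0.1818, 0.0341]
eef_rot: [0.687, 0.679, -0.182, 0.185]
contact_force: [-0.2, -0.1, -0.1]
opening: 0.795
finger_force: 0.0
```

carry_out(plan=[{"rot": [0,0,0],"xyz": [0,0,0],"grip": 255},{"rot": [0,0,0],"xyz": [0,0,0],"grip": 255},{"rot": [0,0,0],"xyz": [0,0,0],"grip": 255},{"rot": [0,0,0],"xyz": [0,0,0],"grip": 255},{"rot": [0,0,0],"xyz": [0,0,0],"grip": 255}])

```text
clock: 31.8
tool_pos: [0.5499, -0.1813, 0.0334]
eef_rot: [0.686, 0.679, -0.183, 0.185]
contact_force: [0.5, 1.8, 6.9]
opening: 0.613
finger_force: 25.0
```

```bash
python3 log.py; python3 -c "
from chk import *; s=r.get_state();print(s['opening'],s['finger_force']); Rm=R.from_quat(s['eef_rot']).as_matrix(); print('g',s['tool_pos']-.019*Rm[:,2])"
```

```text
31.8 [ 0.019  0.998 -0.119  1.922  1.237  0.669 -1.222] [ 0.5499 -0.1813  0.0334] [ 0.6864  0.679  -0.1829  0.1852]
0.613496894338304 24.96471182559617
g [ 0.54987693 -0.17170783  0.04986267]
```

carry_out(plan=[{"rot": [0,0,0],"xyz": [-0.012,0,-0.02],"grip": 255},{"rot": [0,0,0],"xyz": [-0.025,0,-0.043],"grip": 255},{"rot": [0,0,0],"xyz": [-0.04,0,-0.07],"grip": 255},{"rot": [0,0.1,0],"xyz": [-0.05,0,-0.087],"grip": 255},{"rot": [0,0.22,0],"xyz": [-0.055,0,-0.095],"grip": 255},{"rot": [0,0.34,0],"xyz": [-0.055,0,-0.095],"grip": 255},{"rot": [0,0.46,0],"xyz": [-0.055,0,-0.095],"grip": 255},{"rot": [0,0.58,0],"xyz": [-0.055,0,-0.095],"grip": 255}])

```text
clock: 32.47
tool_pos: [0.5495, -0.1812, 0.144]
eef_rot: [0.71, 0.704, 0.024, -0.018]
contact_force: [-0.6, 0.1, -3.7]
opening: 0.611
finger_force: 25.0
```

carry_out(plan=[{"rot": [0,0.12,0],"xyz": [0.01,0,0],"grip": 255},{"rot": [0,0.24,0],"xyz": [0.02,0,0],"grip": 255},{"rot": [0,0.36,0],"xyz": [0.03,0,0],"grip": 255},{"rot": [0,0.48,0],"xyz": [0.04,0,0],"grip": 255},{"rot": [0,0.6,0],"xyz": [0.05,0,0],"grip": 255},{"rot": [0,0.72,0],"xyz": [0.06,0,0],"grip": 255},{"rot": [0,0.84,0],"xyz": [0.06,0,0],"grip": 255},{"rot": [0,0.96,0],"xyz": [0.06,0,0],"grip": 255}])

```text
clock: 33.13
tool_pos: [0.5495, -0.1223, 0.1452]
eef_rot: [0.62, 0.615, 0.348, -0.341]
contact_force: [1.1, 0.7, -1.6]
opening: 0.613
finger_force: 25.0
```

carry_out(plan=[{"rot": [0,0.03,0],"xyz": [0,0,0],"grip": 255},{"rot": [0,0.03,0],"xyz": [0,0,0],"grip": 255}])

```text
clock: 33.3
tool_pos: [0.5486, -0.1228, 0.1416]
eef_rot: [0.617, 0.609, 0.355, -0.351]
contact_force: [0.0, 0.2, -2.7]
opening: 0.605
finger_force: 25.0
```

```bash
python3 log.py; python3 -c "
from chk import *; from go import rel
rel(*pose(bw(0,-.107,.057),0,60)); print(bw(0,-.107))"
```

```text
33.3 [ 1.06   1.352 -1.116  1.477  0.117  1.102  0.235] [ 0.5486 -0.1228  0.1416] [ 0.6168  0.6088  0.355  -0.3506]
rot [0.011, 0.0025, -0.0068] xyz [-0.0701, -0.0051, 0.0666] rows>=2.3 0.1
[np.float64(0.5437185855896366), np.float64(-0.11678885994182504), 0]
```

carry_out(plan=[{"rot": [0.003,0,0],"xyz": [-0.02,-0.001,0.018],"grip": 255},{"rot": [0.006,0,-0.003],"xyz": [-0.04,-0.003,0.036],"grip": 255},{"rot": [0.011,0,-0.007],"xyz": [-0.055,-0.005,0.051],"grip": 255},{"rot": [0.011,0.002,-0.007],"xyz": [-0.067,-0.005,0.062],"grip": 255},{"rot": [0.011,0.002,-0.007],"xyz": [-0.072,-0.005,0.067],"grip": 255},{"rot": [0.011,0.002,-0.007],"xyz": [-0.0744,-0.005,0.069],"grip": 255},{"rot": [0.011,0.002,-0.007],"xyz": [-0.0744,-0.005,0.069],"grip": 255}])

```text
clock: 33.88
tool_pos: [0.5458, -0.0985, 0.0473]
eef_rot: [0.61, 0.615, 0.354, -0.352]
contact_force: [-0.3, -0.2, -2.3]
opening: 0.614
finger_force: 25.0
```

carry_out(plan=[{"rot": [0,0,0],"xyz": [-0.001,0,0.0005],"grip": 255},{"rot": [0,0,0],"xyz": [-0.0017,0,0.001],"grip": 255},{"rot": [0,0,0],"xyz": [-0.0017,0,0.001],"grip": 255}])

```text
clock: 34.13
tool_pos: [0.5458, -0.0993, 0.0453]
eef_rot: [0.611, 0.615, 0.355, -0.352]
contact_force: [0.3, -1.1, -2.0]
opening: 0.609
finger_force: 25.0
```

carry_out(plan=[{"rot": [0,0,0],"xyz": [-0.001,0,0.0005],"grip": 255},{"rot": [0,0,0],"xyz": [-0.0017,0,0.001],"grip": 255},{"rot": [0,0,0],"xyz": [-0.0017,0,0.001],"grip": 255}])

```text
clock: 34.38
tool_pos: [0.5453, -0.0989, 0.0425]
eef_rot: [0.611, 0.615, 0.354, -0.352]
contact_force: [0.3, -0.5, -1.8]
opening: 0.61
finger_force: 25.0
```

```bash
python3 log.py; python3 -c "
from chk import *; from go import rel
rel(*pose(bw(0,-.107,.046),0,60)); "
```

```text
34.38 [ 1.023  1.487 -1.06   1.478  0.192  1.01   0.298] [ 0.5453 -0.0989  0.0425] [ 0.6106  0.6145  0.3543 -0.3522]
rot [-0.0003, 0.001, 0.0063] xyz [-0.0059, -0.0016, 0.0018] rows>=0.2 0.1
```

carry_out(plan=[{"rot": [0,0,0],"xyz": [-0.001,0,0.0005],"grip": 255},{"rot": [0,0,0],"xyz": [-0.0024,0,0.0014],"grip": 255},{"rot": [0,0,0],"xyz": [-0.0024,0,0.0014],"grip": 255}])

```text
clock: 34.63
tool_pos: [0.5451, -0.0988, 0.0394]
eef_rot: [0.611, 0.615, 0.354, -0.352]
contact_force: [-0.5, -0.8, -2.3]
opening: 0.611
finger_force: 25.0
```

carry_out(plan=[{"rot": [0,0,0],"xyz": [-0.001,0,0.0005],"grip": 255},{"rot": [0,0,0],"xyz": [-0.0017,0,0.001],"grip": 255},{"rot": [0,0,0],"xyz": [-0.0017,0,0.001],"grip": 255}])

```text
clock: 34.88
tool_pos: [0.5452, -0.0987, 0.0376]
eef_rot: [0.61, 0.615, 0.354, -0.352]
contact_force: [-0.7, 0.9, -2.5]
opening: 0.61
finger_force: 25.0
```

carry_out(plan=[{"rot": [0,0,0],"xyz": [-0.001,0,0.0005],"grip": 255},{"rot": [0,0,0],"xyz": [-0.001,0,0.0006],"grip": 255}])

```text
clock: 35.05
tool_pos: [0.5454, -0.0987, 0.037]
eef_rot: [0.61, 0.614, 0.354, -0.352]
contact_force: [1.5, -1.5, 0.5]
opening: 0.61
finger_force: 25.0
```

carry_out(plan=[{"rot": [0,0,0],"xyz": [0,0,0],"grip": 0},{"rot": [0,0,0],"xyz": [0,0,0],"grip": 0},{"rot": [0,0,0],"xyz": [0,0,0],"grip": 0},{"rot": [0,0,0],"xyz": [0,0,0],"grip": 0},{"rot": [0,0,0],"xyz": [0,0,0],"grip": 0},{"rot": [0,0,0],"xyz": [0,0,-0.025],"grip": 0},{"rot": [0,0,0],"xyz": [0.002,0,-0.055],"grip": 0},{"rot": [0,0,0],"xyz": [0.025,0,-0.085],"grip": 0}])

```text
clock: 35.72
tool_pos: [0.5437, -0.1621, 0.0973]
eef_rot: [0.612, 0.613, 0.353, -0.353]
contact_force: [0.4, -1.3, -0.8]
opening: 1.0
finger_force: 0.0
```

carry_out(plan=[{"rot": [0,-0.1,0],"xyz": [0.035,0,-0.02],"grip": 0},{"rot": [0,-0.22,0],"xyz": [0.065,0,-0.04],"grip": 0},{"rot": [0,-0.34,0],"xyz": [0.09,0,-0.06],"grip": 0},{"rot": [0,-0.46,0],"xyz": [0.1,0,-0.09],"grip": 0},{"rot": [0,-0.58,0],"xyz": [0.1,0,-0.12],"grip": 0},{"rot": [0,-0.7,0],"xyz": [0.1,0,-0.15],"grip": 0},{"rot": [0,-0.82,0],"xyz": [0.1,0,-0.18],"grip": 0},{"rot": [0,-0.94,0],"xyz": [0.1,0,-0.18],"grip": 0}])

```text
clock: 36.38
tool_pos: [0.5463, -0.2722, 0.2813]
eef_rot: [0.708, 0.705, 0.038, -0.029]
contact_force: [1.0, -0.0, -1.4]
opening: 0.999
finger_force: 0.0
```

```bash
python3 log.py; python3 see.py c;  python3 -c "
from chk import *; from go import rel
rel(*pose([.5535,-.421,.16],-2.7,-30)) "
```

```text
36.38 [ 0.878  0.753 -0.857  1.508  0.496  1.139 -0.052] [ 0.5463 -0.2722  0.2813] [ 0.708   0.7046  0.0381 -0.0291]
scene x 0.5546 y -0.4253 wh 47 47 img ang 3.0
rot [0.0221, -0.6285, 0.057] xyz [-0.1837, 0.0037, 0.1189] rows>=5.2 5.1
```

View pics/cs.png

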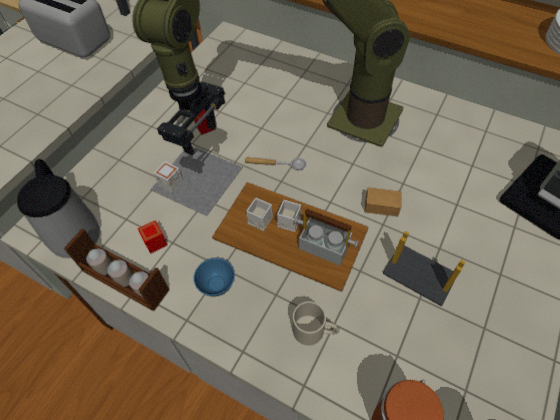

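carry_out(plan=[{"rot": [0,-0.09,0.01],"xyz": [-0.026,0,0.005],"grip": 0},{"rot": [0.005,-0.18,0.02],"xyz": [-0.053,0.001,0.01],"grip": 0},{"rot": [0.01,-0.27,0.03],"xyz": [-0.08,0.002,0.025],"grip": 0},{"rot": [0.012,-0.36,0.035],"xyz": [-0.106,0.002,0.045],"grip": 0},{"rot": [0.015,-0.45,0.04],"xyz": [-0.132,0.003,0.065],"grip": 0},{"rot": [0.02,-0.54,0.05],"xyz": [-0.158,0.003,0.09],"grip": 0},{"rot": [0.022,-0.628,0.057],"xyz": [-0.184,0.004,0.119],"grip": 0},{"rot": [0.022,-0.628,0.057],"xyz": [-0.184,0.004,0.119],"grip": 0}])

```text
clock: 37.15
tool_pos: [0.5447, -0.435, 0.1301]
eef_rot: [0.7, 0.666, -0.193, 0.169]
contact_force: [-1.4, 0.7, -0.0]
opening: 1.002
finger_force: 0.0
```

carry_out(plan=[{"rot": [0,0,0],"xyz": [0,0,0],"grip": 0},{"rot": [0,0,0],"xyz": [0,0,0],"grip": 0}])

```text
clock: 37.32
tool_pos: [0.5502, -0.4356, 0.1399]
eef_rot: [0.702, 0.664, -0.188, 0.175]
contact_force: [-0.0, 0.3, 0.5]
opening: 0.999
finger_force: 0.0
```

```bash
python3 log.py; python3 -c "
from chk import *; from go import rel
rel(*pose([.5537,-.424,.045],-2.7,-30)) "
```

```text
37.32 [ 0.591  0.893 -0.384  1.671  1.186  0.872 -0.618] [ 0.5502 -0.4356  0.1399] [ 0.702   0.6643 -0.188   0.1748]
rot [-0.0084, -0.0044, -0.0058] xyz [0.0572, 0.0034, 0.0955] rows>=2.7 0.1
```

carry_out(plan=[{"rot": [-0.004,0,-0.003],"xyz": [0.015,0.002,0.022],"grip": 0},{"rot": [-0.008,-0.004,-0.006],"xyz": [0.03,0.003,0.048],"grip": 0},{"rot": [-0.008,-0.004,-0.006],"xyz": [0.042,0.003,0.068],"grip": 0},{"rot": [-0.008,-0.004,-0.006],"xyz": [0.052,0.003,0.085],"grip": 0},{"rot": [-0.008,-0.004,-0.006],"xyz": [0.057,0.003,0.095],"grip": 0},{"rot": [-0.008,-0.004,-0.006],"xyz": [0.057,0.003,0.095],"grip": 0},{"rot": [-0.008,-0.004,-0.006],"xyz": [0.057,0.003,0.095],"grip": 0}])

```text
clock: 37.9
tool_pos: [0.5534, -0.4346, 0.0305]
eef_rot: [0.699, 0.666, -0.188, 0.18]
contact_force: [0.5, 0.5, -0.1]
opening: 1.0
finger_force: 0.0
```

```bash
python3 log.py; python3 -c "
from chk import *; from go import rel
rel(*pose([.5537,-.424,.045],-2.7,-30)) "
```

```text
37.9 [ 0.545  1.057 -0.307  1.689  1.381  0.77  -0.849] [ 0.5534 -0.4346  0.0305] [ 0.699   0.6662 -0.1875  0.18  ]
rot [0.0013, 0.0023, -0.0013] xyz [0.0019, -0.0002, 0.0011] rows>=0.1 0.0
```

carry_out(plan=[{"rot": [0,0,0],"xyz": [0.002,0,0],"grip": 255},{"rot": [0,0,0],"xyz": [0.002,0,0],"grip": 255},{"rot": [0,0,0],"xyz": [0.002,0,0],"grip": 255},{"rot": [0,0,0],"xyz": [0.002,0,0],"grip": 255},{"rot": [0,0,0],"xyz": [0.002,0,0],"grip": 255},{"rot": [0,0,0],"xyz": [0.002,0,0],"grip": 255},{"rot": [0,0,0],"xyz": [0.002,0,0],"grip": 255},{"rot": [0,0,0],"xyz": [0.002,0,0],"grip": 255}])

```text
clock: 38.57
tool_pos: [0.5532, -0.4322, 0.0285]
eef_rot: [0.698, 0.667, -0.188, 0.18]
contact_force: [0.4, 1.3, 3.8]
opening: 0.614
finger_force: 25.0
```

```bash
python3 log.py; python3 -c "
from chk import *; s=r.get_state();print(s['opening'],s['finger_force']); Rm=R.from_quat(s['eef_rot']).as_matrix(); print('g',s['tool_pos']-.019*Rm[:,2])"
```

```text
38.57 [ 0.541  1.06  -0.306  1.692  1.385  0.769 -0.856] [ 0.5532 -0.4322  0.0285] [ 0.6984  0.6668 -0.188   0.1798]
0.6140026843435149 24.999122499721125
g [ 0.55361843 -0.42271279  0.04490306]
```

carry_out(plan=[{"rot": [0,0,0],"xyz": [-0.012,0,-0.02],"grip": 255},{"rot": [0,0,0],"xyz": [-0.025,0,-0.043],"grip": 255},{"rot": [0,0,0],"xyz": [-0.04,0,-0.07],"grip": 255},{"rot": [0,0.1,0],"xyz": [-0.055,0,-0.095],"grip": 255},{"rot": [0,0.22,0],"xyz": [-0.06,0,-0.105],"grip": 255},{"rot": [0,0.34,0],"xyz": [-0.06,0,-0.105],"grip": 255},{"rot": [0,0.46,0],"xyz": [-0.06,0,-0.105],"grip": 255},{"rot": [0,0.52,0],"xyz": [-0.06,0,-0.105],"grip": 255}])

```text
clock: 39.23
tool_pos: [0.5512, -0.4356, 0.1499]
eef_rot: [0.725, 0.689, -0.001, 0.001]
contact_force: [-1.1, -1.4, -1.9]
opening: 0.61
finger_force: 25.0
```

```bash
python3 log.py; python3 -c "
from chk import *; from go import rel
rel(*pose([.53,-.32,.14],0,0));rel(*pose([.53,-.32,.13],0,60)) "
```

```text
39.23 [ 0.927  0.974 -0.708  1.366  0.674  1.044  0.047] [ 0.5512 -0.4356  0.1499] [ 7.252e-01  6.885e-01 -6.000e-04  1.500e-03]
rot [0.0012, 0.003, -0.0519] xyz [0.1145, -0.0273, 0.0285] rows>=2.9 0.4
rot [0.0283, 1.0499, -0.0465] xyz [0.1309, -0.0281, 0.029] rows>=3.3 8.4
```

carry_out(plan=[{"rot": [0.003,0.11,-0.005],"xyz": [0.02,-0.004,0.003],"grip": 255},{"rot": [0.006,0.23,-0.01],"xyz": [0.04,-0.008,0.006],"grip": 255},{"rot": [0.009,0.35,-0.015],"xyz": [0.06,-0.013,0.01],"grip": 255},{"rot": [0.012,0.47,-0.02],"xyz": [0.08,-0.017,0.015],"grip": 255},{"rot": [0.016,0.59,-0.026],"xyz": [0.1,-0.021,0.02],"grip": 255},{"rot": [0.019,0.71,-0.032],"xyz": [0.12,-0.026,0.025],"grip": 255},{"rot": [0.022,0.83,-0.037],"xyz": [0.131,-0.028,0.029],"grip": 255},{"rot": [0.025,0.95,-0.042],"xyz": [0.131,-0.028,0.029],"grip": 255}])

```text
clock: 39.9
tool_pos: [0.5295, -0.2978, 0.1185]
eef_rot: [0.628, 0.629, 0.322, -0.326]
contact_force: [0.3, 0.5, -1.2]
opening: 0.612
finger_force: 25.0
```

carry_out(plan=[{"rot": [0,0.08,0],"xyz": [0,0,0],"grip": 255},{"rot": [0,0.1,0],"xyz": [0,0,0],"grip": 255},{"rot": [0,0.1,0],"xyz": [0,0,0],"grip": 255}])

```text
clock: 40.15
tool_pos: [0.5301, -0.2998, 0.1162]
eef_rot: [0.614, 0.611, 0.351, -0.355]
contact_force: [0.5, 0.2, -1.2]
opening: 0.616
finger_force: 25.0
```

```bash
python3 log.py; python3 -c "
from chk import *; from go import rel
rel(*pose([.53,-.32,.039],0,60)) "
```

```text
40.15 [ 1.119  1.427 -1.038  1.04   0.142  1.549  0.409] [ 0.5301 -0.2998  0.1162] [ 0.6143  0.6111  0.351  -0.3548]
rot [-0.0024, 0.0022, -0.0066] xyz [-0.0769, 0.0005, 0.0403] rows>=2.1 0.1
```

carry_out(plan=[{"rot": [0,0,-0.003],"xyz": [-0.02,0,0.01],"grip": 255},{"rot": [-0.002,0.002,-0.006],"xyz": [-0.04,0,0.02],"grip": 255},{"rot": [-0.002,0.002,-0.006],"xyz": [-0.056,0,0.03],"grip": 255},{"rot": [-0.002,0.002,-0.006],"xyz": [-0.068,0,0.036],"grip": 255},{"rot": [-0.002,0.002,-0.006],"xyz": [-0.075,0,0.039],"grip": 255},{"rot": [-0.002,0.002,-0.006],"xyz": [-0.077,0,0.04],"grip": 255},{"rot": [-0.002,0.002,-0.006],"xyz": [-0.077,0,0.04],"grip": 255}])

```text
clock: 40.73
tool_pos: [0.5309, -0.3033, 0.0327]
eef_rot: [0.611, 0.614, 0.354, -0.353]
contact_force: [-0.5, 0.9, -1.2]
opening: 0.61
finger_force: 25.0
```

carry_out(plan=[{"rot": [0,0,0],"xyz": [-0.001,0,0.0005],"grip": 255},{"rot": [0,0,0],"xyz": [-0.0024,0,0.0014],"grip": 255},{"rot": [0,0,0],"xyz": [-0.0024,0,0.0014],"grip": 255}])

```text
clock: 40.98
tool_pos: [0.5309, -0.3037, 0.0302]
eef_rot: [0.611, 0.614, 0.354, -0.352]
contact_force: [-0.8, -0.3, -1.2]
opening: 0.609
finger_force: 25.0
```

carry_out(plan=[{"rot": [0,0,0],"xyz": [-0.001,0,0.0005],"grip": 255},{"rot": [0,0,0],"xyz": [-0.0017,0,0.001],"grip": 255},{"rot": [0,0,0],"xyz": [-0.0017,0,0.001],"grip": 255}])

```text
clock: 41.23
tool_pos: [0.5306, -0.3035, 0.0276]
eef_rot: [0.612, 0.614, 0.354, -0.353]
contact_force: [-0.5, 0.4, -1.1]
opening: 0.609
finger_force: 25.0
```

```bash
python3 log.py; python3 -c "
from chk import *; from go import rel
rel(*pose([.53,-.32,.034],0,60)) "
```

```text
41.23 [ 1.1    1.546 -1.007  0.969  0.199  1.529  0.49 ] [ 0.5306 -0.3035  0.0276] [ 0.6115  0.6135  0.3538 -0.3528]
rot [-0.0003, 0.0009, 0.0032] xyz [-0.0027, -0.0006, 0.0016] rows>=0.1 0.0
```

carry_out(plan=[{"rot": [0,0,0],"xyz": [-0.001,0,0.0005],"grip": 255},{"rot": [0,0,0],"xyz": [-0.0024,0,0.0014],"grip": 255},{"rot": [0,0,0],"xyz": [-0.0024,0,0.0014],"grip": 255}])

```text
clock: 41.48
tool_pos: [0.5307, -0.3036, 0.0253]
eef_rot: [0.611, 0.613, 0.354, -0.353]
contact_force: [-1.0, 0.2, 0.8]
opening: 0.61
finger_force: 25.0
```

carry_out(plan=[{"rot": [0,0,0],"xyz": [-0.001,0,0.0005],"grip": 255},{"rot": [0,0,0],"xyz": [-0.0017,0,0.001],"grip": 255},{"rot": [0,0,0],"xyz": [-0.0017,0,0.001],"grip": 255}])

```text
clock: 41.73
tool_pos: [0.5307, -0.3035, 0.0253]
eef_rot: [0.611, 0.613, 0.355, -0.353]
contact_force: [-3.3, -2.9, 7.2]
opening: 0.608
finger_force: 25.0
```

carry_out(plan=[{"rot": [0,0,0],"xyz": [0.002,0,-0.001],"grip": 0},{"rot": [0,0,0],"xyz": [0.002,0,-0.001],"grip": 0},{"rot": [0,0,0],"xyz": [0.002,0,-0.001],"grip": 0},{"rot": [0,0,0],"xyz": [0.002,0,-0.001],"grip": 0},{"rot": [0,0,0],"xyz": [0.002,0,-0.001],"grip": 0},{"rot": [0,0,0],"xyz": [0.002,0,-0.025],"grip": 0},{"rot": [0,0,0],"xyz": [0.002,0,-0.055],"grip": 0},{"rot": [0,0,0],"xyz": [0.025,0,-0.085],"grip": 0}])

```text
clock: 42.4
tool_pos: [0.5287, -0.3655, 0.083]
eef_rot: [0.613, 0.612, 0.352, -0.355]
contact_force: [1.0, -0.7, -1.0]
opening: 1.003
finger_force: 0.0
```

carry_out(plan=[{"rot": [0,-0.1,0],"xyz": [0.03,0,-0.02],"grip": 0},{"rot": [0,-0.22,0],"xyz": [0.06,0,-0.03],"grip": 0},{"rot": [0,-0.34,0],"xyz": [0.09,0,-0.03],"grip": 0},{"rot": [0,-0.46,0],"xyz": [0.12,0,-0.02],"grip": 0},{"rot": [0,-0.58,0],"xyz": [0.13,0,-0.01],"grip": 0},{"rot": [0,-0.7,0],"xyz": [0.13,0,0],"grip": 0},{"rot": [0,-0.82,0],"xyz": [0.13,0,0.01],"grip": 0},{"rot": [0,-0.94,0],"xyz": [0.13,0,0.01],"grip": 0}])

```text
clock: 43.07
tool_pos: [0.5297, -0.2888, 0.1955]
eef_rot: [0.705, 0.708, 0.038, -0.035]
contact_force: [-0.2, 0.2, -0.5]
opening: 0.999
finger_force: 0.0
```

```bash
python3 log.py; python3 -c "
from chk import *; from go import rel
rel(*pose([.5307,-.308,.13],0,-30)) "
```

```text
43.07 [ 0.891  0.84  -0.797  1.612  0.568  0.978 -0.06 ] [ 0.5297 -0.2888  0.1955] [ 0.7046  0.7078  0.0377 -0.035 ]
rot [0.005, -0.6264, 0.0035] xyz [-0.037, 0.0006, 0.0785] rows>=2.1 5.0
```

carry_out(plan=[{"rot": [0,-0.12,0],"xyz": [-0.01,0,0.01],"grip": 0},{"rot": [0,-0.24,0],"xyz": [-0.02,0,0.025],"grip": 0},{"rot": [0,-0.36,0],"xyz": [-0.03,0,0.04],"grip": 0},{"rot": [0,-0.48,0],"xyz": [-0.037,0,0.055],"grip": 0},{"rot": [0.005,-0.6,0.003],"xyz": [-0.037,0,0.07],"grip": 0},{"rot": [0.005,-0.626,0.003],"xyz": [-0.037,0,0.078],"grip": 0},{"rot": [0.005,-0.626,0.003],"xyz": [-0.037,0,0.078],"grip": 0}])

```text
clock: 43.65
tool_pos: [0.5308, -0.3134, 0.1101]
eef_rot: [0.681, 0.687, -0.182, 0.179]
contact_force: [-0.6, 1.2, 0.3]
opening: 0.999
finger_force: 0.0
```

```bash
python3 log.py; python3 -c "
from chk import *; from go import rel
rel(*pose([.5307,-.310,.037],0,-30)) "
```

```text
43.65 [ 0.352  0.866 -0.265  1.905  1.264  0.75  -0.923] [ 0.5308 -0.3134  0.1101] [ 0.6807  0.6867 -0.1821  0.1789]
rot [-0.0022, -0.0073, 0.0094] xyz [0.039, 0.0005, 0.0809] rows>=2.2 0.1
```

carry_out(plan=[{"rot": [0,-0.007,0.005],"xyz": [0.012,0,0.02],"grip": 0},{"rot": [-0.002,-0.007,0.009],"xyz": [0.024,0,0.043],"grip": 0},{"rot": [-0.002,-0.007,0.009],"xyz": [0.035,0,0.062],"grip": 0},{"rot": [-0.002,-0.007,0.009],"xyz": [0.043,0,0.08],"grip": 0},{"rot": [-0.002,-0.007,0.009],"xyz": [0.043,0,0.08],"grip": 0},{"rot": [-0.002,-0.007,0.009],"xyz": [0.043,0,0.08],"grip": 255},{"rot": [-0.002,-0.007,0.009],"xyz": [0.043,0,0.08],"grip": 255},{"rot": [-0.002,-0.007,0.009],"xyz": [0.043,0,0.08],"grip": 255}])

```text
clock: 44.32
tool_pos: [0.531, -0.3224, 0.0241]
eef_rot: [0.687, 0.679, -0.183, 0.186]
contact_force: [0.4, 0.4, 0.8]
opening: 0.796
finger_force: 0.0
```

carry_out(plan=[{"rot": [0,0,0],"xyz": [0,0,0],"grip": 255},{"rot": [0,0,0],"xyz": [0,0,0],"grip": 255},{"rot": [0,0,0],"xyz": [0,0,0],"grip": 255},{"rot": [0,0,0],"xyz": [0,0,0],"grip": 255},{"rot": [0,0,0],"xyz": [0,0,0],"grip": 255}])

```text
clock: 44.73
tool_pos: [0.5308, -0.3218, 0.0234]
eef_rot: [0.686, 0.679, -0.183, 0.186]
contact_force: [-0.8, 1.7, 6.1]
opening: 0.609
finger_force: 25.0
```

```bash
python3 log.py; python3 -c "
from chk import *; s=r.get_state();print(s['opening'],s['finger_force']); Rm=R.from_quat(s['eef_rot']).as_matrix(); print('g',s['tool_pos']-.019*Rm[:,2])"
```

```text
44.73 [ 0.326  1.022 -0.203  1.907  1.474  0.689 -1.175] [ 0.5308 -0.3218  0.0234] [ 0.6861  0.6791 -0.1832  0.1856]
0.6092087725462032 24.962473106570542
g [ 0.53075139 -0.31226761  0.03979477]
```

carry_out(plan=[{"rot": [0,0,0],"xyz": [-0.012,0,-0.02],"grip": 255},{"rot": [0,0,0],"xyz": [-0.025,0,-0.043],"grip": 255},{"rot": [0,0,0],"xyz": [-0.04,0,-0.07],"grip": 255},{"rot": [0,0.1,0],"xyz": [-0.055,0,-0.095],"grip": 255},{"rot": [0,0.22,0],"xyz": [-0.065,0,-0.115],"grip": 255},{"rot": [0,0.34,0],"xyz": [-0.065,0,-0.115],"grip": 255},{"rot": [0,0.46,0],"xyz": [-0.065,0,-0.115],"grip": 255},{"rot": [0,0.58,0],"xyz": [-0.065,0,-0.115],"grip": 255}])

```text
clock: 45.4
tool_pos: [0.5307, -0.3197, 0.1572]
eef_rot: [0.71, 0.705, 0.006, 0.0]
contact_force: [0.1, 0.1, -3.1]
opening: 0.611
finger_force: 25.0
```

carry_out(plan=[{"rot": [0,0.12,0],"xyz": [0.02,0,0],"grip": 255},{"rot": [0,0.24,0],"xyz": [0.04,0,0],"grip": 255},{"rot": [0,0.36,0],"xyz": [0.06,0,0],"grip": 255},{"rot": [0,0.48,0],"xyz": [0.08,0,0],"grip": 255},{"rot": [0,0.6,0],"xyz": [0.1,0,0],"grip": 255},{"rot": [0,0.72,0],"xyz": [0.12,0,0],"grip": 255},{"rot": [0,0.84,0],"xyz": [0.13,0,0],"grip": 255},{"rot": [0,0.96,0],"xyz": [0.13,0,0],"grip": 255}])

```text
clock: 46.07
tool_pos: [0.5303, -0.1884, 0.1557]
eef_rot: [0.627, 0.625, 0.332, -0.327]
contact_force: [0.2, 0.3, -1.7]
opening: 0.609
finger_force: 25.0
```

carry_out(plan=[{"rot": [0,0.03,0],"xyz": [0,0,0],"grip": 255},{"rot": [0,0.03,0],"xyz": [0,0,0],"grip": 255}])

```text
clock: 46.23
tool_pos: [0.5297, -0.1918, 0.1511]
eef_rot: [0.626, 0.617, 0.339, -0.335]
contact_force: [0.3, -0.2, -1.6]
opening: 0.614
finger_force: 25.0
```

```bash
python3 log.py; python3 -c "
from chk import *; from go import rel
rel(*pose(bw(0,-.179,.057),0,60)); print(bw(0,-.179))"
```

```text
46.23 [ 1.111  1.305 -1.065  1.398  0.11   1.227  0.297] [ 0.5297 -0.1918  0.1511] [ 0.6255  0.6175  0.3392 -0.3352]
rot [0.0107, 0.053, -0.007] xyz [-0.0761, 0.0183, 0.0731] rows>=2.6 0.4
[np.float64(0.5482395029957471), np.float64(-0.18864678438866062), 0]
```

carry_out(plan=[{"rot": [0.003,0.02,0],"xyz": [-0.015,0.002,0.02],"grip": 255},{"rot": [0.006,0.04,-0.003],"xyz": [-0.03,0.004,0.04],"grip": 255},{"rot": [0.011,0.053,-0.007],"xyz": [-0.05,0.008,0.06],"grip": 255},{"rot": [0.011,0.053,-0.007],"xyz": [-0.066,0.01,0.071],"grip": 255},{"rot": [0.011,0.053,-0.007],"xyz": [-0.074,0.01,0.0765],"grip": 255},{"rot": [0.011,0.053,-0.007],"xyz": [-0.074,0.01,0.0765],"grip": 255},{"rot": [0.011,0.053,-0.007],"xyz": [-0.074,0.01,0.0765],"grip": 255}])

```text
clock: 46.82
tool_pos: [0.5421, -0.1663, 0.0529]
eef_rot: [0.61, 0.615, 0.354, -0.352]
contact_force: [0.3, 0.1, 0.2]
opening: 0.608
finger_force: 25.0
```

```bash
python3 log.py; python3 -c "
from chk import *; from go import rel
rel(*pose([.540,-.1846,.047],0,60)); "
```

```text
46.82 [ 1.063  1.469 -1.03   1.35   0.159  1.173  0.37 ] [ 0.5421 -0.1663  0.0529] [ 0.6101  0.6152  0.3541 -0.3519]
rot [-0.0009, 0.0018, 0.0078] xyz [-0.0143, -0.0022, 0.0061] rows>=0.4 0.1
```

carry_out(plan=[{"rot": [0,0,0],"xyz": [-0.004,0,0.002],"grip": 255},{"rot": [0,0,0],"xyz": [-0.008,0,0.0035],"grip": 255},{"rot": [0,0,0],"xyz": [-0.0105,0,0.0045],"grip": 255},{"rot": [0,0,0],"xyz": [-0.0105,0,0.0045],"grip": 255}])

```text
clock: 47.15
tool_pos: [0.5414, -0.1683, 0.0396]
eef_rot: [0.611, 0.614, 0.354, -0.352]
contact_force: [-0.8, -0.1, -0.4]
opening: 0.612
finger_force: 25.0
```

carry_out(plan=[{"rot": [0,0,0],"xyz": [-0.001,0,0.0005],"grip": 255},{"rot": [0,0,0],"xyz": [-0.0017,0,0.001],"grip": 255},{"rot": [0,0,0],"xyz": [-0.0017,0,0.001],"grip": 255}])

```text
clock: 47.4
tool_pos: [0.5417, -0.1678, 0.0381]
eef_rot: [0.61, 0.614, 0.354, -0.353]
contact_force: [0.4, 0.6, -1.2]
opening: 0.611
finger_force: 25.0
```

carry_out(plan=[{"rot": [0,0,0],"xyz": [-0.001,0,0.0005],"grip": 255},{"rot": [0,0,0],"xyz": [-0.0017,0,0.001],"grip": 255},{"rot": [0,0,0],"xyz": [-0.0017,0,0.001],"grip": 255}])

```text
clock: 47.65
tool_pos: [0.5417, -0.1677, 0.0379]
eef_rot: [0.61, 0.614, 0.355, -0.353]
contact_force: [-1.9, -2.9, 5.5]
opening: 0.606
finger_force: 24.9
```

Contact; release, back off and lift away, then look.

carry_out(plan=[{"rot": [0,0,0],"xyz": [0.002,0,-0.001],"grip": 0},{"rot": [0,0,0],"xyz": [0.002,0,-0.001],"grip": 0},{"rot": [0,0,0],"xyz": [0.002,0,-0.001],"grip": 0},{"rot": [0,0,0],"xyz": [0.002,0,-0.001],"grip": 0},{"rot": [0,0,0],"xyz": [0.002,0,-0.001],"grip": 0},{"rot": [0,0,0],"xyz": [0.002,0,-0.025],"grip": 0},{"rot": [0,0,0],"xyz": [0.002,0,-0.055],"grip": 0},{"rot": [0,0,0],"xyz": [0.025,0,-0.085],"grip": 0}])

```text
clock: 48.32
tool_pos: [0.5397, -0.2309, 0.096]
eef_rot: [0.612, 0.613, 0.352, -0.354]
contact_force: [-0.1, -0.7, -1.1]
opening: 1.001
finger_force: 0.0
```

carry_out(plan=[{"rot": [0,-0.1,0],"xyz": [0.035,0,-0.02],"grip": 0},{"rot": [0,-0.22,0],"xyz": [0.065,0,-0.04],"grip": 0},{"rot": [0,-0.34,0],"xyz": [0.09,0,-0.06],"grip": 0},{"rot": [0,-0.46,0],"xyz": [0.1,0,-0.09],"grip": 0},{"rot": [0,-0.58,0],"xyz": [0.1,0,-0.12],"grip": 0},{"rot": [0,-0.7,0],"xyz": [0.1,0,-0.15],"grip": 0},{"rot": [0,-0.82,0],"xyz": [0.1,0,-0.18],"grip": 0},{"rot": [0,-0.94,0],"xyz": [0.1,0,-0.18],"grip": 0}])

```text
clock: 48.98
tool_pos: [0.5424, -0.3416, 0.2805]
eef_rot: [0.708, 0.705, 0.038, -0.029]
contact_force: [0.3, -0.3, 0.1]
opening: 1.002
finger_force: 0.0
```

```bash
python3 -c "
from h import *
a=snap('top');b=snap('scene')
cv2.imwrite('pics/end.png',np.hstack([cv2.resize(a[60:330,150:450],None,fx=1.2,fy=1.2),cv2.resize(b[120:345,120:480],None,fx=1.2,fy=1.44)]))"
```

```text
(no output)
```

View pics/end.png

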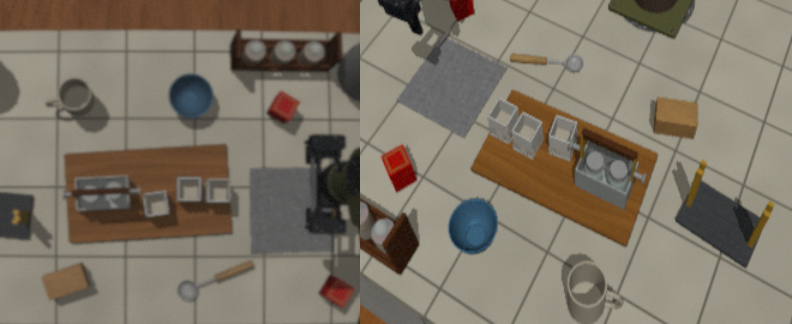

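```bash
python3 -c "
from plant import r; print(r.finish_job())"
```

```text
the job is handed in; nothing more can be done
None
```

The job is handed in: the basket with both jars stands on the board and all three beakers stand mouth-up beside it, as the last picture showed; the hand-in gave no verdict.

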